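Pack up the desk light kit

ROBOT

A 7-joint arm with a two-finger parallel gripper is mounted at the origin on the work surface. World frame = base frame: x ahead of the robot, y to its left, z up, the work surface at z = 0. Lengths are in m, angles in rad, forces in N, time in s.
With the tool pointing down it reaches from about 0.425 to 0.95 m from the base axis. Payload 16.7 kg.
Tool frame: the origin (TCP) lies between the finger pads; the fingertips stand 14 mm ahead of it and the grasp point (between the pads) lies 5 mm behind it; x points along the fingers, y is the direction in which the jaws open and shut, and the axes are right-handed (so a half turn about x gives the same grasp; the last joint's range is limited). The gripper opens to 94 mm and grips with 3 to 60 N. Pads are 16 mm wide; open, the fingers measure 119 mm over their backs; the gripper's body (75 mm by 177 mm) begins 78 mm behind the grasp point.
Start: joints at [-1.381, 0.426, 0.074, 1.606, -0.034, 1.111, -0.067], TCP at [0.225, 0.636, 0.219] pointing down, gripper open.
Joint ranges: [-2.85, 2.85], [-0.5, 2.14], [-1.23, 1.37], [0.21, 2.46], [-1.02, 4.16], [0.16, 2.05], [-2.73, 2.73]. Speed limits (rad/s): [1.89, 1.89, 2.39, 2.39, 3.01, 3.01, 3.01].

INTERFACE

Orientations are given as a rotation vector (axis times angle).
In Python, from station import r gives the robot as it stands.
- The arm moves only by the tool servo_tool, never from a script. Its arguments are lists of equal length, an entry for each row: "dp": the shift along the tool's x, y, z in cm, a list of three; "turn": the turn about the tool's x in degrees; "fingers": the opening in per cent of the stroke, from 0 (shut) to 100 (fully open). In form: {"dp": [[dx, dy, dz], ...], "turn": [turn, ...], "fingers": [fingers, ...]}. A call has 1 to 20 rows; each row shifts and turns the commanded pose from where the row before left it, along the tool's axes as they then stand; what a row does not reach is not made up. A row lasts 1/8 s, in which the tool goes at most 62.5 mm and 10.7 degrees, less where a joint would pass 70% of its speed; a pose out of reach is approached as far as the arm can. A call with a gripper value outside its range is refused whole. The fingers move at their own pace and stop on an object; "grip_force" is the grip in N (left out, the last holds). Time passes only in rows, so rows that do not move let the fingers close. It gives the time, the measured TCP pose, the force and the opening at its end, in the units of the state.
- r.get_state(): the state, without advancing time (a new reading comes with each control period).
- r.capture(name): name is "scene" or "top" or "wrist"; returns the picture (480x640x3 uint8, blue, green, red); there is no depth.
- r.get_calibration(name): a dict with "camera_matrix" (3x3 intrinsics, pixels), "R" (3x3) and "t" (3): a world point X has camera coordinates R X + t. Camera axes: x right, y down, z forward; pixel columns grow to the right and rows downward; lengths in m; the calibration is good to about 2 mm. A picture is of the moment at which its call begins: read the wrist's pose just before it. get_calibration takes no time and is no camera call; for the wrist camera it gives the pose at the moment of the call.
- r.job_done(): hands the job in, once; it reports no verdict.
The state is a dict: "t": time; "joint_pos": joint angles; "joint_velocities": joint speeds; "joint_torque": joint torques, N m; "tool_pos": TCP position; "eef_rot": TCP orientation; "contact_force": force on the tool from outside, world axes, zero at the start; "ft_torque": the same for the moment, N m; "grip_width": opening from 0.0 (shut) to 1.0 (fully open).
Only numpy, scipy, OpenCV 4.12 (cv2) and the standard library are available. Lean on these libraries where they do the work, as an engineer would, in place of code of your own. Each camera call takes 0.05 s, during which the arm holds its last target. There are 200 camera calls.

TASK

Pack the desk's light kit away into the cardboard tray: first turn the controller's dial until its pointer is on the long index line, then pull the controller stick straight up out of its socket, and only then take down every light tile on the rack, tilting it well up by its lower tab before lifting its lip off the ledge. Lay the tiles in the tray flat and white face up without dropping them, put the stick and the remote control in the tray too, fully inside and at its bottom, and leave the other things on the desk where they are.

Things in the scene. Friction and masses are not known exactly. Their poses are not given: they have to be found in the camera images.
- rack: Fixed dark steel rack for the light tiles, about 330 mm wide (along its y) and 105 mm high; origin on the desk straight below the middle of the ledge bar. Its x points away from the front side, i.e. from the lower to the upper end of the slope; z up. Three bays side by side, 104 mm apart along y; some bays may be empty.
- ledge: The ledge of the rack: a round aluminium bar of 8 mm diameter along y, 330 mm long, 100 mm above the desk; origin in the middle of the bar, on its axis. Its frame slopes with the tiles: x points up the 30 degree slope, z square to the slope, away from the rack. A second, equal bar (lower rest) lies parallel to it at x = -50 mm. Nothing stands below x = -60 mm, so the tiles' tabs jut out freely.
- tile1: Flat hexagonal light tile (grey, white face), 76 mm over flats (along x), 88 mm over corners (along y), plate 8 mm thick, 70 g; origin at the centre of the plate's underside; x towards the upper (nib) end, z out of the white face. Hung on the rack it lies on the two bars, sloping 30 degrees, origin at about (-28, y, 4) mm in the ledge frame. Identical to the other tiles; may be absent.
- tile2: Flat hexagonal light tile (grey, white face), 76 mm over flats (along x), 88 mm over corners (along y), plate 8 mm thick, 70 g; origin at the centre of the plate's underside; x towards the upper (nib) end, z out of the white face. Hung on the rack it lies on the two bars, sloping 30 degrees, origin at about (-28, y, 4) mm in the ledge frame. Identical to the other tiles; may be absent.
- tile3: Flat hexagonal light tile (grey, white face), 76 mm over flats (along x), 88 mm over corners (along y), plate 8 mm thick, 70 g; origin at the centre of the plate's underside; x towards the upper (nib) end, z out of the white face. Hung on the rack it lies on the two bars, sloping 30 degrees, origin at about (-28, y, 4) mm in the ledge frame. Identical to the other tiles; may be absent.
- tile1_tab (a point): Centre of the grip tab of tile1: a block at the tile's lower end, 22 mm wide (along the tile's y), 12 mm thick (z, 0 to 12 mm above the plate's underside), reaching from x = -36 to -70 mm of the tile; this point is at (-54, 0, 6) mm of the tile, with the tile's axes.
- tile2_tab (a point): Centre of the grip tab of tile2: a block at the tile's lower end, 22 mm wide (along the tile's y), 12 mm thick (z, 0 to 12 mm above the plate's underside), reaching from x = -36 to -70 mm of the tile; this point is at (-54, 0, 6) mm of the tile, with the tile's axes.
- tile3_tab (a point): Centre of the grip tab of tile3: a block at the tile's lower end, 22 mm wide (along the tile's y), 12 mm thick (z, 0 to 12 mm above the plate's underside), reaching from x = -36 to -70 mm of the tile; this point is at (-54, 0, 6) mm of the tile, with the tile's axes.
- tile1_nib (a point): Middle of the lower edge of the nib (lip) of tile1: the nib is 5 mm thick, 40 mm wide, and reaches 12 mm below the plate's underside at its upper end; this point is at (35.5, 0, -12) mm of the tile. Hung, the nib hooks down behind the ledge bar; it swings freely around the bar as the lower end is tilted up, and is off once raised some 14 mm. There is free room behind it: easing the tile a few mm up the slope keeps it from rubbing on the bar.
- tile2_nib (a point): Middle of the lower edge of the nib (lip) of tile2: the nib is 5 mm thick, 40 mm wide, and reaches 12 mm below the plate's underside at its upper end; this point is at (35.5, 0, -12) mm of the tile. Hung, the nib hooks down behind the ledge bar; it swings freely around the bar as the lower end is tilted up, and is off once raised some 14 mm. There is free room behind it: easing the tile a few mm up the slope keeps it from rubbing on the bar.
- tile3_nib (a point): Middle of the lower edge of the nib (lip) of tile3: the nib is 5 mm thick, 40 mm wide, and reaches 12 mm below the plate's underside at its upper end; this point is at (35.5, 0, -12) mm of the tile. Hung, the nib hooks down behind the ledge bar; it swings freely around the bar as the lower end is tilted up, and is off once raised some 14 mm. There is free room behind it: easing the tile a few mm up the slope keeps it from rubbing on the bar.
- hub: Fixed light controller box, grey, 180 (x) x 115 (y) x 50 mm high; origin under its centre. Black dial on its top at x = -45 mm, socket on its top at x = +50 mm.
- dial (a joint): Angle of the dial, rad: 0 when its white pointer line is on the index (the one long, thick white line on the box's top, on the box's -x side of the dial); grows as the dial turns clockwise seen from above; stops at -0.7 and 2.4. Short thin ticks every 0.45 rad. The dial stays where it is left (friction 0.04 N m).
- dial_grip (a point): On the dial's axis, at mid-height of its bar grip, 76 mm above the desk: the bar is 42 mm long, 14 mm thick and 30 mm high, on a 44 mm disc; this point's -x axis is the pointer's direction, its x axis runs along the bar.
- socket (a point): Centre of the socket's mouth in the top of the box, 50 mm above the desk, with the box's axes. The slot is 24 mm deep.
- stick_center (a point): Centre of the head of the plug-in controller stick (loose, 35 g): black head 28 (x) x 18 (y) x 40 mm high; below it a steel blade 14 x 10 mm, 20 mm long. z points up out of the socket when plugged in, and this point is then 20 mm above the mouth. A sprung ball in the socket holds the blade: a straight pull upward of about 5 to 10 N frees it, and it is clear of the socket after 20 mm.
- tray: Fixed open cardboard storage tray, 250 (x) x 215 (y) x 45 mm high, walls and floor 4 mm thick; origin under its centre.
- remote_center (a point): Centre of the white remote control, loose, a flat bar 90 (x) x 36 (y) x 14 mm with small round grey buttons, lying on the desk; 60 g.
- mouse: Bystander: black computer mouse, 105 x 60 x 35 mm, origin under its centre.
- earbuds: Bystander: white rounded earbud case, 56 x 46 x 26 mm, origin under its centre.
- mug: Bystander: white mug, 80 mm wide, 95 mm high.
- can: Bystander: aluminium drink can, 66 mm wide, 122 mm high.
- clock: Bystander: small white desk clock, 110 mm wide, 50 mm high.
Things that resemble listed ones, but are neither listed nor needed, are in the scene too. What is shaped like the tile2 but blue, orange or turquoise is not meant.

How it is judged:
By the outcome, as a careful person would: the job done as asked, in the order asked, and still so for the second after the job is handed in, with the robot touching nothing.
Of tile1, tile2, tile3 only 2 to 3 are there at a start; the rules pass over those that are not, and their reading is None.
At some moment in a run one of remote may be knocked a few centimetres aside while the robot is not near it.
It also fails if it takes over 210 s, if anything falls off the work surface, if the arm or the gripper's body presses on something with over 40 N, if the wrist force passes 120 N, or if a joint passes its speed limit or range.

## Working session

There is one attempt and no reset: what is moved stays moved. The work goes in short steps, Python scripts to look and compute and a tool call to move; the robot and the scene stay as the last step left them, time stands still between calls to the robot, and variables do not carry over. Pictures are saved under pics/ and viewed, about 12 in all and at most 16, crops included, and the job is handed in when it is done.

Besides the shell and the picture viewer there is one more tool, called after "Call:" by a JSON object that holds its "name" and its "arguments", one argument or row to a line. servo_tool: Moves the arm, as the interface text tells. Its arguments: {"type":"object","properties":{"dp":{"type":"array"},"turn":{"type":"array"},"fingers":{"type":"array"},"grip_force":{"type":"number"}},"required":["dp","turn","fingers"]}

```bash
ls; mkdir -p pics; cat > h.py <<'E'
import numpy as np, cv2
from scipy.spatial.transform import Rotation as Ro
from station import r
def cast(cal,px,z):
    K,R,t=[np.array(cal[k],float) for k in("camera_matrix","R","t")]
    px=np.atleast_2d(np.array(px,float)); o=-R.T@t
    d=(R.T@np.linalg.inv(K)@np.c_[px,np.ones(len(px))].T).T
    return o+d*((z-o[2])/d[:,2])[:,None]
def proj(cal,X):
    K,R,t=[np.array(cal[k],float) for k in("camera_matrix","R","t")]
    c=(R@np.atleast_2d(X).T).T+t.ravel(); p=(K@c.T).T
    return p[:,:2]/p[:,2:]
def snap(n,f):
    cal=r.get_calibration(n); im=r.capture(n); cv2.imwrite(f"pics/{f}.png",im); return im,cal
E
python3 - <<'E'
from h import *
s=r.get_state(); print(s['t'],s['tool_pos'],s['eef_rot'],s['grip_width'])
for n in("scene","top"):
    im,c=snap(n,n+"0"); np.save(f"{n}.npy",c,allow_pickle=True); 
    R=np.array(c["R"]);print(n,-R.T@np.array(c["t"]).ravel(),R[2],c["camera_matrix"][0])
E
```

```text
pics
0.0 [0.22486494 0.63599181 0.21876942] [ 0.26566205  1.55441778 -0.26768792] 0.9990057162756251
scene [1.02788272 0.28037391 0.74103476] [-0.54221424 -0.38657427 -0.74603221] [450.3373532    0.         322.88922541]
top [ 0.36609641 -0.0444668   1.20699134] [ 0.1380911  -0.03007123 -0.98996291] [474.97632652   0.         312.28951756]
```

View pics/scene0.png

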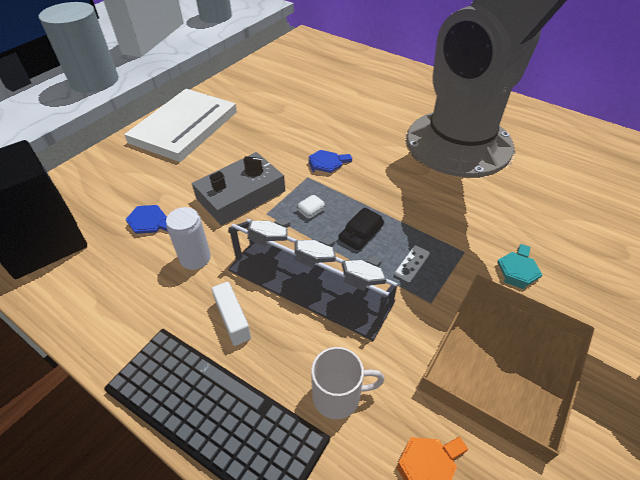

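View pics/top0.png

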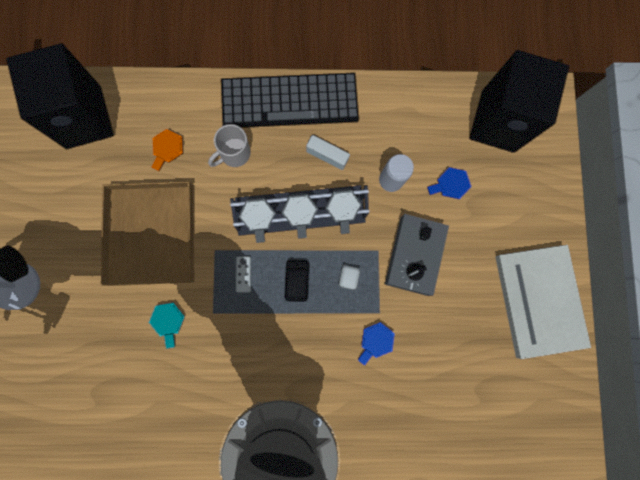

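```bash
python3 - <<'E'
from h import *
c=np.load("top.npy",allow_pickle=True).item()
im=cv2.imread("pics/top0.png")
P=lambda n,px,z:print(n,cast(c,px,z).round(3)[:,:2].tolist())
P("dial",[415,271],.09);P("stick",[425,231],.09);P("hubtop",[[402,211],[447,223],[432,296],[387,285]],.05)
P("tiles",[[256,212],[300,210],[344,206]],.095);P("tabs",[[260,236],[302,231],[344,228]],.07)
P("tray rim",[[103,184],[193,180],[193,282],[103,285]],.045)
P("remote",[243,273],.014);P("mug",[232,146],.095);P("can",[396,172],.12)
P("mouse",[297,280],.03);P("buds",[349,277],.02)
P("rackbase",[[231,199],[368,187],[368,224],[234,235]],.1)
a=cv2.resize(im[195:305,375:460],None,fx=5,fy=5,interpolation=cv2.INTER_CUBIC)
b=cv2.resize(im[180:245,225:375],None,fx=5,fy=5,interpolation=cv2.INTER_CUBIC)[:, :]
cv2.imwrite("pics/c1.png",a); 
s=r.get_state();T=Ro.from_rotvec(s['eef_rot']).as_matrix();print(T.round(3))
w=r.get_calibration("wrist");R=np.array(w["R"]);o=-R.T@np.array(w["t"]).ravel();print("wristcam in tool",(T.T@(o-s['tool_pos'])).round(3),(T.T@R.T).round(3),w["camera_matrix"])
E
```

```text
dial [[0.449, -0.322]]
stick [[0.545, -0.349]]
hubtop [[0.602, -0.304], [0.572, -0.416], [0.391, -0.372], [0.418, -0.262]]
tiles [[0.589, 0.055], [0.594, -0.049], [0.605, -0.154]]
tabs [[0.535, 0.047], [0.548, -0.054], [0.555, -0.156]]
tray rim [[0.668, 0.439], [0.68, 0.218], [0.426, 0.21], [0.419, 0.425]]
remote [[0.45, 0.093]]
mug [[0.751, 0.116]]
can [[0.682, -0.276]]
mouse [[0.431, -0.042]]
buds [[0.439, -0.172]]
rackbase [[0.619, 0.115], [0.65, -0.212], [0.56, -0.21], [0.533, 0.106]]
[[-0.     0.333  0.943]
 [-0.001  0.943 -0.333]
 [-1.    -0.001  0.   ]]
wristcam in tool [-0.166 -0.    -0.075] [[-0.001 -0.262  0.965]
 [ 1.    -0.     0.001]
 [ 0.     0.965  0.262]] [[426.13981927   0.         314.6381431 ]
 [  0.         426.13981927 238.02477864]
 [  0.           0.           1.        ]]
```

View pics/c1.png

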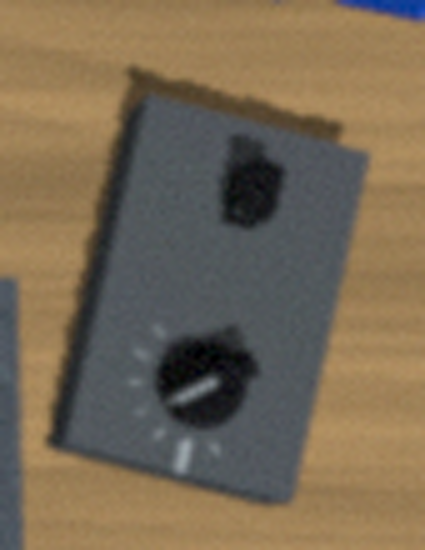

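```bash
cat >> h.py <<'E'
import json
def pose():
    s=r.get_state(); T=Ro.from_rotvec(s['eef_rot']).as_matrix()
    return s,np.array(s['tool_pos']),T,np.degrees(np.arctan2(T[1,2],T[0,2]))
def plan(wps,step=.04,ang=8.,f=100):
    """wps: (x,y,z,yaw of tool z in deg); prints rows in tool axes. tool x=down, y=left of z"""
    s,p,T,yaw=pose(); p=p.copy(); rows=[];tu=[]
    print("now",s['t'],p.round(4),"yaw",round(yaw,2),"grip",round(s['grip_width'],3),"F",np.round(s['contact_force'],1),"tool tilt",T[:,0].round(3))
    for w in wps:
        w=np.array(w,float); d=w[:3]-p; dy=(w[3]-yaw+180)%360-180
        n=max(1,int(np.ceil(max(np.linalg.norm(d)/step,abs(dy)/ang))))
        for i in range(n):
            tgt=p+(w[:3]-p)/(n-i); a=np.radians(yaw); z=np.array([np.cos(a),np.sin(a),0]); y=np.array([-np.sin(a),np.cos(a),0])
            e=tgt-p; q=np.round(np.array([-e[2],e@y,e@z])*100,2); t=round(dy/n,1)
            rows.append(q.tolist()); tu.append(-t)
            p=p+(-q[0]*np.array([0,0,1])+q[1]*y+q[2]*z)/100; yaw+=t
    print(len(rows),json.dumps({"dp":rows,"turn":tu}).replace(" ",""))
E
python3 -c "
from h import *
plan([(.5,.25,.22,-19.4),(.449,-.322,.22,-64)],step=.05)"
```

```text
now 0.1 [0.2249 0.636  0.2189] yaw -19.47 grip 1.005 F [ 0.  -0.8  0.2] tool tilt [-0.    -0.001 -1.   ]
22 {"dp":[[-0.01,-2.72,3.88],[-0.01,-2.72,3.88],[-0.01,-2.72,3.88],[-0.01,-2.72,3.88],[-0.01,-2.72,3.88],[-0.01,-2.72,3.88],[-0.01,-2.73,3.88],[-0.01,-2.72,3.88],[-0.02,-2.73,3.88],[-0.01,-2.72,3.89],[-0.0,-4.64,1.19],[-0.0,-4.55,1.48],[-0.0,-4.44,1.78],[-0.0,-4.32,2.06],[-0.0,-4.18,2.33],[-0.0,-4.02,2.6],[-0.0,-3.84,2.85],[-0.0,-3.65,3.09],[-0.0,-3.44,3.32],[-0.0,-3.22,3.54],[-0.0,-2.99,3.74],[-0.0,-2.74,3.93]],"turn":[-0.0,-0.0,-0.0,-0.0,-0.0,-0.0,-0.0,-0.0,-0.0,-0.0,3.7,3.7,3.7,3.7,3.7,3.7,3.7,3.7,3.7,3.7,3.7,3.7]}
```

Call:
{"name": "servo_tool", "arguments": {
  "dp": [
    [0,-2.7,3.9],
    [0,-2.7,3.9],
    [0,-2.7,3.9],
    [0,-2.7,3.9],
    [0,-2.7,3.9],
    [0,-2.7,3.9],
    [0,-2.7,3.9],
    [0,-2.7,3.9],
    [0,-2.7,3.9],
    [0,-2.7,3.9]
  ],
  "turn": [0,0,0,0,0,0,0,0,0,0],
  "fingers": [100,100,100,100,100,100,100,100,100,100]
}}

```text
t: 1.35
tool_pos: [0.5033, 0.2504, 0.2194]
eef_rot: [0.267, 1.554, -0.267]
contact_force: [0.4, -0.4, 0.6]
grip_width: 1.001
```

Call:
{"name": "servo_tool", "arguments": {
  "dp": [
    [0,-4.6,1.2],
    [0,-4.5,1.5],
    [0,-4.4,1.8],
    [0,-4.3,2.1],
    [0,-4.2,2.3],
    [0,-4.0,2.6],
    [0,-3.8,2.8],
    [0,-3.6,3.1],
    [0,-3.4,3.3],
    [0,-3.2,3.5],
    [0,-3.0,3.7],
    [0,-2.7,3.9],
    [0,0,0]
  ],
  "turn": [3.7,3.7,3.7,3.7,3.7,3.7,3.7,3.7,3.7,3.7,3.7,3.7,0],
  "fingers": [100,100,100,100,100,100,100,100,100,100,100,100,100]
}}

```text
t: 2.98
tool_pos: [0.4518, -0.3199, 0.2193]
eef_rot: [0.87, 1.389, -0.873]
contact_force: [-0.1, 0.0, -0.1]
grip_width: 0.994
```

```bash
python3 -c "
from h import *
print(pose())
im,c=snap('wrist','w1'); np.save('w1.npy',c,allow_pickle=True)"
```

```text
({'t': 2.975, 'joint_pos': array([-0.11136462,  0.27703739,  0.7380715 ,  1.912567  , -0.21397028,
        1.03178582,  1.16879251]), 'joint_velocities': array([-0.04766604, -0.02356869, -0.04446274,  0.02881119,  0.01253918,
        0.00122386, -0.028766  ]), 'joint_torque': array([ 2.93118998e+00, -5.71590185e+01,  1.18847117e+01, -4.38952446e+01,
       -2.90019466e-01, -1.52297888e-02,  7.94382133e-01]), 'tool_pos': array([ 0.45180757, -0.3199351 ,  0.21934795]), 'eef_rot': array([ 0.86990206,  1.38918092, -0.87290735]), 'contact_force': array([-0.10104834,  0.04542008, -0.08577027]), 'ft_torque': array([-0.09033747,  0.00647921,  0.04299639]), 'grip_width': 0.9942324325216918}, array([ 0.45180757, -0.3199351 ,  0.21934795]), array([[-9.41255544e-04,  9.00297094e-01,  4.35274921e-01],
       [-1.57288776e-03,  4.35273242e-01, -9.00297023e-01],
       [-9.99998320e-01, -1.53204816e-03,  1.00636293e-03]]), np.float64(-64.19719716597406))
```

View pics/w1.png

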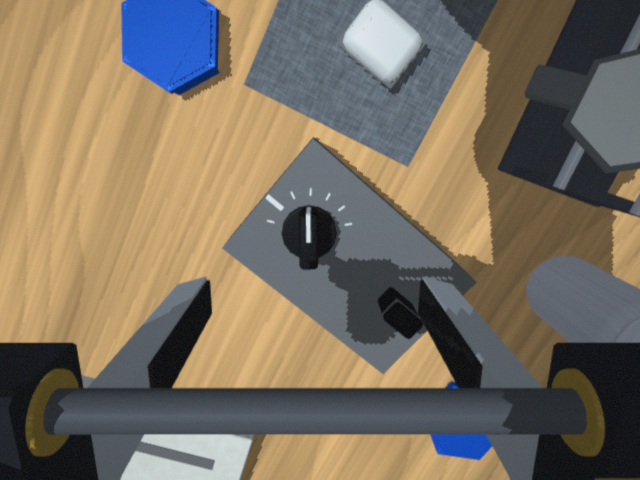

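```bash
cat > dialm.py <<'E'
from h import *
import sys
n=sys.argv[1]; im=cv2.imread(f"pics/{n}.png"); c=np.load(f"{n}.npy",allow_pickle=True).item()
if len(sys.argv)>2: # hub corners
    H=cast(c,np.array(eval(sys.argv[2])),.05)[:,:2]; print("hub",H.round(4).tolist(),"centre",H.mean(0).round(4))
    e1=H[1]-H[0];e2=H[2]-H[3];print("edges",np.linalg.norm(e1),np.linalg.norm(e2),"yaw",np.degrees(np.arctan2(e1[1],e1[0])),np.degrees(np.arctan2(e2[1],e2[0])), "short",np.linalg.norm(H[2]-H[1]))
m=(im.min(2)>150).astype(np.uint8)
k,l,st,ce=cv2.connectedComponentsWithStats(m)
for i in range(1,k):
    if 6<st[i,4]<400 :
        pts=np.argwhere(l==i)[:,::-1]
        (w)=cv2.minAreaRect(pts.astype(np.float32))
        for z in(.05,.091):
            g=cast(c,pts,z)[:,:2]; u,s,v=np.linalg.svd(g-g.mean(0),full_matrices=False)
            if z==.05: a=[ce[i].round(1).tolist(),int(st[i,4])]
            a+=[g.mean(0).round(4).tolist(),round(np.degrees(np.arctan2(v[0,1],v[0,0]))%180,1),round(4*s[0]/len(g)**.5*.866*1000,1)]
        print(a)
E
python3 dialm.py w1 "[[315,138],[475,283],[383,373],[223,247]]"
```

```text
hub [[0.4251, -0.2621], [0.5975, -0.3103], [0.5685, -0.4194], [0.3951, -0.3732]] centre [ 0.4966 -0.3413]
edges 0.1791071615559339 0.1795178718050867 yaw -15.635269351730706 -14.918534532239955 short 0.11289524092581119
[[310.2, 191.6], 18, [0.4396, -0.3009], np.float64(109.2), np.float64(5.9), [0.4372, -0.2949], np.float64(109.2), np.float64(5.1)]
[[292.4, 194.8], 17, [0.428, -0.3094], np.float64(141.6), np.float64(6.0), [0.427, -0.3024], np.float64(141.6), np.float64(5.3)]
[[327.6, 196.0], 17, [0.4536, -0.2981], np.float64(91.9), np.float64(5.5), [0.4494, -0.2924], np.float64(91.9), np.float64(4.9)]
[[274.2, 202.3], 116, [0.4176, -0.3211], np.float64(164.3), np.float64(16.4), [0.4178, -0.3126], np.float64(164.3), np.float64(14.4)]
[[341.0, 208.0], 19, [0.4675, -0.3021], np.float64(58.9), np.float64(6.0), [0.4617, -0.2959], np.float64(58.9), np.float64(5.2)]
[[307.5, 227.6], 117, [0.4504, -0.3284], np.float64(115.7), np.float64(24.4), [0.4466, -0.319], np.float64(115.7), np.float64(21.4)]
[[270.0, 221.0], 17, [0.4208, -0.3365], np.float64(14.3), np.float64(5.2), [0.4207, -0.3262], np.float64(14.3), np.float64(4.6)]
[[347.8, 223.9], 17, [0.4784, -0.3114], np.float64(36.1), np.float64(5.3), [0.4712, -0.3041], np.float64(36.1), np.float64(4.7)]
```

```bash
python3 -c "
from h import *
plan([(.4525,-.329,.2,-64.2),(.4525,-.329,.08,-64.2)])"
```

```text
now 3.025 [ 0.4524 -0.3179  0.2191] yaw -64.03 grip 1.0 F [-0.   0.4 -0.4] tool tilt [-0.001 -0.    -1.   ]
5 {"dp":[[1.91,-0.47,1.0],[3.0,-0.0,0.0],[3.0,-0.0,0.0],[3.0,-0.0,0.0],[3.0,-0.0,0.01]],"turn":[0.2,-0.0,-0.0,-0.0,-0.0]}
```

Call:
{"name": "servo_tool", "arguments": {
  "dp": [
    [1.9,-0.4,0.9],
    [3,0,0],
    [3,0,0],
    [3,0,0],
    [3,0,0],
    [0,0,0],
    [0,0,0]
  ],
  "turn": [0,0,0,0,0,0,0],
  "fingers": [40,40,40,40,40,40,40]
}}

```text
t: 3.9
tool_pos: [0.4541, -0.3262, 0.0814]
eef_rot: [0.867, 1.391, -0.866]
contact_force: [0.1, 0.3, 0.5]
grip_width: 0.404
```

Call:
{"name": "servo_tool", "arguments": {
  "dp": [
    [0,0,0],
    [0,0,0],
    [0,0,0],
    [0,0,0],
    [0,0,0],
    [0,0,0]
  ],
  "turn": [0,0,0,0,0,0],
  "fingers": [0,0,0,0,0,0],
  "grip_force": 15
}}

```text
t: 4.65
tool_pos: [0.4508, -0.3282, 0.0813]
eef_rot: [0.868, 1.392, -0.871]
contact_force: [-18.6, -5.3, 18.0]
grip_width: 0.145
```

Call:
{"name": "servo_tool", "arguments": {
  "dp": [
    [0,-0.2,0],
    [0,0,0],
    [0,0,0],
    [0,0,0],
    [0,0,0],
    [0,0,0],
    [0,0,0],
    [0,0,0],
    [0,0,0],
    [0,0,0],
    [0,0,0]
  ],
  "turn": [0,-6,-6,-6,-6,-6,-6,-6,-6.8,0,0],
  "fingers": [0,0,0,0,0,0,0,0,0,0,0]
}}

```text
t: 6.02
tool_pos: [0.4498, -0.3293, 0.0813]
eef_rot: [0.207, 1.562, -0.21]
contact_force: [-13.0, -6.8, 12.1]
grip_width: 0.145
```

Call:
{"name": "servo_tool", "arguments": {
  "dp": [
    [0,0,0],
    [0,0,0],
    [-3,0,0],
    [-3,0,0],
    [-3,0,0],
    [-3,0,0],
    [-2,0,0],
    [0,0,0],
    [0,0,0]
  ],
  "turn": [0,0,0,0,0,0,0,0,0],
  "fingers": [40,40,40,40,40,40,40,60,60]
}}

```text
t: 7.15
tool_pos: [0.4516, -0.3269, 0.2198]
eef_rot: [0.206, 1.562, -0.206]
contact_force: [-0.2, -0.0, 0.7]
grip_width: 0.577
```

```bash
python3 -c "
from h import *
print(pose()[1:])
im,c=snap('wrist','w2'); np.save('w2.npy',c,allow_pickle=True)"; python3 dialm.py w2
```

```text
(array([ 0.45161831, -0.32690228,  0.21982477]), array([[-5.68195827e-04,  2.59680765e-01,  9.65694350e-01],
       [ 3.71775123e-04,  9.65694494e-01, -2.59680585e-01],
       [-9.99999769e-01,  2.11471711e-04, -6.45246430e-04]]), np.float64(-15.051113266798248))
[[310.5, 176.0], 126, [0.4177, -0.3209], np.float64(164.8), np.float64(16.4), [0.413, -0.3193], np.float64(164.8), np.float64(14.4)]
[[293.0, 185.5], 22, [0.4213, -0.3362], np.float64(10.8), np.float64(6.5), [0.4162, -0.3327], np.float64(10.8), np.float64(5.7)]
[[328.1, 185.3], 21, [0.4284, -0.3094], np.float64(139.4), np.float64(6.2), [0.4224, -0.3092], np.float64(139.4), np.float64(5.4)]
[[342.2, 196.5], 21, [0.4399, -0.3008], np.float64(113.6), np.float64(5.9), [0.4325, -0.3016], np.float64(113.6), np.float64(5.2)]
[[310.5, 214.4], 137, [0.4474, -0.3289], np.float64(164.5), np.float64(28.2), [0.4391, -0.3263], np.float64(164.5), np.float64(24.8)]
[[349.7, 212.3], 21, [0.4539, -0.2981], np.float64(90.0), np.float64(5.9), [0.4448, -0.2993], np.float64(90.0), np.float64(5.1)]
[[349.2, 229.5], 22, [0.4676, -0.3019], np.float64(60.9), np.float64(6.2), [0.4568, -0.3026], np.float64(60.9), np.float64(5.4)]
[[341.4, 244.6], 17, [0.4784, -0.3112], np.float64(34.2), np.float64(6.0), [0.4663, -0.3107], np.float64(34.2), np.float64(5.3)]
[[629.6, 317.3], 179, [0.606, -0.0875], np.float64(105.8), np.float64(18.7), [0.5783, -0.1144], np.float64(105.8), np.float64(16.4)]
[[622.3, 466.7], 314, [0.7626, -0.1056], np.float64(166.2), np.float64(29.4), [0.7158, -0.1303], np.float64(166.2), np.float64(25.8)]
```

View pics/w2.png

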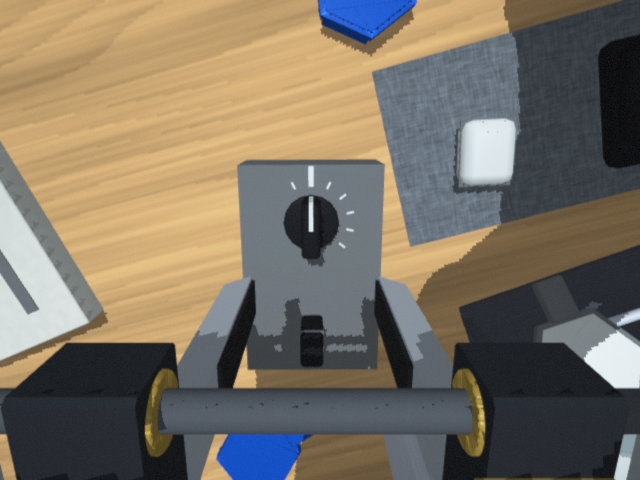

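```bash
python3 -c "
from h import *
plan([(.5435,-.3545,.2,-15.3),(.5435,-.3545,.073,-15.3)])"
```

```text
now 7.2 [ 0.4515 -0.3269  0.2196] yaw -15.06 grip 0.586 F [0.1 0.5 0. ] tool tilt [-0.001  0.001 -1.   ]
7 {"dp":[[0.65,-0.09,3.2],[0.66,-0.09,3.2],[0.65,-0.08,3.2],[3.18,0.0,0.0],[3.17,0.0,0.0],[3.18,0.0,0.0],[3.17,0.0,0.0]],"turn":[0.1,0.1,0.1,-0.0,-0.0,-0.0,-0.0]}
```

Call:
{"name": "servo_tool", "arguments": {
  "dp": [
    [0.6,-0.1,3.2],
    [0.7,-0.1,3.2],
    [0.7,-0.1,3.2],
    [0,0,0],
    [3.2,0,0],
    [3.2,0,0],
    [3.2,0,0],
    [3.1,0,0],
    [0,0,0],
    [0,0,0]
  ],
  "turn": [0,0,0,0,0,0,0,0,0,0],
  "fingers": [45,45,45,45,45,45,45,45,45,45]
}}

```text
t: 8.45
tool_pos: [0.5436, -0.3555, 0.0745]
eef_rot: [0.206, 1.561, -0.207]
contact_force: [0.6, 0.6, 0.4]
grip_width: 0.451
```

Call:
{"name": "servo_tool", "arguments": {
  "dp": [
    [0,0,0],
    [0,0,0],
    [0,0,0],
    [0,0,0],
    [0,0,0],
    [0,0,0]
  ],
  "turn": [0,0,0,0,0,0],
  "fingers": [0,0,0,0,0,0],
  "grip_force": 20
}}

```text
t: 9.2
tool_pos: [0.544, -0.3552, 0.0741]
eef_rot: [0.206, 1.56, -0.206]
contact_force: [-1.5, 1.1, 7.1]
grip_width: 0.19
```

Call:
{"name": "servo_tool", "arguments": {
  "dp": [
    [0,0,0],
    [0,0,0],
    [-0.5,0,0],
    [-0.5,0,0],
    [-0.5,0,0],
    [-0.5,0,0],
    [-0.5,0,0],
    [-0.5,0,0],
    [-2,0,0],
    [-3,0,0],
    [-3,0,0],
    [-3,0,0],
    [0,0,0]
  ],
  "turn": [0,0,0,0,0,0,0,0,0,0,0,0,0],
  "fingers": [0,0,0,0,0,0,0,0,0,0,0,0,0],
  "grip_force": 45
}}

```text
t: 10.82
tool_pos: [0.5446, -0.3561, 0.2171]
eef_rot: [0.206, 1.556, -0.208]
contact_force: [-0.8, -0.0, -0.9]
grip_width: 0.19
```

```bash
python3 -c "
from h import *
plan([(.5,-.25,.235,-15),(.48,.0,.235,0),(.48,.22,.24,2.5)],step=.05)"
```

```text
now 10.825 [ 0.5446 -0.3561  0.2171] yaw -15.09 grip 0.19 F [-0.8 -0.  -0.9] tool tilt [ 0.004 -0.002 -1.   ]
14 {"dp":[[-0.6,3.03,-2.36],[-0.6,3.02,-2.35],[-0.59,3.03,-2.36],[-0.0,3.94,-1.41],[-0.0,3.99,-1.23],[-0.0,4.04,-1.06],[-0.0,4.09,-0.88],[-0.0,4.12,-0.7],[-0.0,4.15,-0.52],[-0.1,4.4,-0.01],[-0.1,4.4,0.03],[-0.1,4.4,0.07],[-0.1,4.4,0.11],[-0.1,4.39,0.15]],"turn":[-0.0,-0.0,-0.0,-2.5,-2.5,-2.5,-2.5,-2.5,-2.5,-0.5,-0.5,-0.5,-0.5,-0.5]}
```

Call:
{"name": "servo_tool", "arguments": {
  "dp": [
    [-0.6,3,-2.3],
    [-0.6,3,-2.3],
    [-0.6,3,-2.4],
    [0,4,-1.4],
    [0,4,-1.2],
    [0,4,-1],
    [0,4.1,-0.9],
    [0,4.1,-0.7],
    [0,4.2,-0.5],
    [0,4.4,0],
    [0,4.4,0],
    [0,4.4,0.1],
    [0,4.4,0.1],
    [0,4.4,0.1],
    [0,0,0],
    [0,0,0]
  ],
  "turn": [0,0,0,-2.5,-2.5,-2.5,-2.5,-2.5,-2.5,-0.5,-0.5,-0.5,-0.5,-0.5,0,0],
  "fingers": [0,0,0,0,0,0,0,0,0,0,0,0,0,0,0,0]
}}

```text
t: 12.82
tool_pos: [0.4799, 0.2197, 0.2313]
eef_rot: [-0.034, 1.571, 0.032]
contact_force: [-0.4, -0.3, -0.0]
grip_width: 0.189
```

```bash
python3 -c "
from h import *
print(pose()[1],pose()[3])
im,c=snap('wrist','w3'); np.save('w3.npy',c,allow_pickle=True)"
```

```text
[0.47986626 0.21973071 0.23133062] 2.4100265758938955
```

View pics/w3.png

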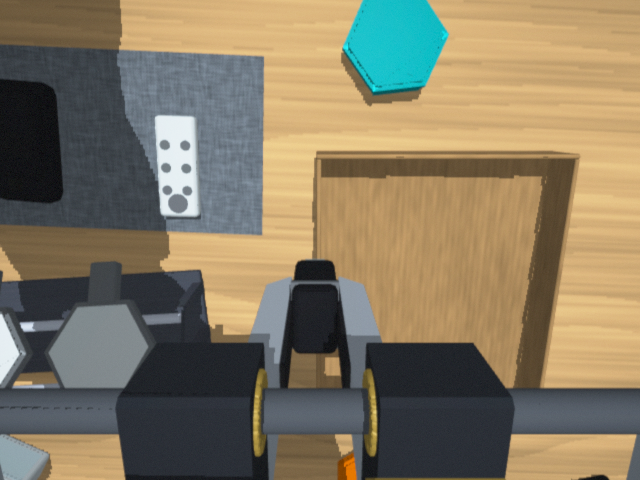

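```bash
python3 -c "
from h import *
c=np.load('w3.npy',allow_pickle=True).item()
print(cast(c,[[315,153],[579,155],[315,245],[544,387]],.045)[:,:2].round(4).tolist())
print(cast(c,[[155,116],[195,116],[200,214],[160,217]],.016)[:,:2].round(4).tolist())
"
```

```text
[[0.429, 0.2176], [0.4216, 0.4322], [0.5067, 0.2209], [0.6374, 0.4433]]
[[0.4055, 0.0788], [0.4041, 0.1132], [0.4901, 0.1151], [0.4944, 0.0784]]
```

```bash
python3 -c "
from h import *
plan([(.465,.25,.2,2.4),(.465,.25,.055,2.4),(.465,.25,.049,2.4)],step=.03)"
```

```text
now 12.875 [0.48   0.2194 0.2315] yaw 2.36 grip 0.19 F [ 0.3  0.1 -0.6] tool tilt [-0.    -0.001 -1.   ]
8 {"dp":[[1.57,1.56,-0.69],[1.58,1.56,-0.68],[2.9,0.0,-0.0],[2.9,0.0,-0.0],[2.9,0.0,-0.0],[2.9,0.0,-0.0],[2.9,0.0,-0.0],[0.6,0.0,-0.0]],"turn":[-0.0,-0.0,-0.0,-0.0,-0.0,-0.0,-0.0,-0.0]}
```

Call:
{"name": "servo_tool", "arguments": {
  "dp": [
    [0,1.6,-0.7],
    [0,1.5,-0.7],
    [3,0,0],
    [3,0,0],
    [3,0,0],
    [3,0,0],
    [3,0,0],
    [2.4,0,0],
    [0,0,0],
    [0.3,0,0],
    [0.3,0,0],
    [0.2,0,0],
    [0,0,0]
  ],
  "turn": [0,0,0,0,0,0,0,0,0,0,0,0,0],
  "fingers": [0,0,0,0,0,0,0,0,0,0,0,0,0]
}}

```text
t: 14.5
tool_pos: [0.4647, 0.2509, 0.0496]
eef_rot: [-0.033, 1.57, 0.033]
contact_force: [1.2, -0.9, 0.1]
grip_width: 0.19
```

Call:
{"name": "servo_tool", "arguments": {
  "dp": [
    [0.2,0,0],
    [0,0,0],
    [0,0,0],
    [0,0,0],
    [0,0,0],
    [-1,0,0],
    [-2,0,0],
    [-3,0,0],
    [-3,0,0],
    [0,0,-3],
    [0,0,0]
  ],
  "turn": [0,0,0,0,0,0,0,0,0,0,0],
  "fingers": [0,0,24,26,26,26,26,26,26,0,0],
  "grip_force": 15
}}

```text
t: 15.88
tool_pos: [0.4335, 0.2497, 0.1384]
eef_rot: [-0.034, 1.57, 0.035]
contact_force: [0.2, 0.3, 0.3]
grip_width: 0.08
```

```bash
python3 -c "
from h import *
print(pose()[1],pose()[3])
im,c=snap('wrist','w4'); np.save('w4.npy',c,allow_pickle=True)"
```

```text
[0.43346618 0.24969441 0.13837437] 2.494657313376098
```

View pics/w4.png

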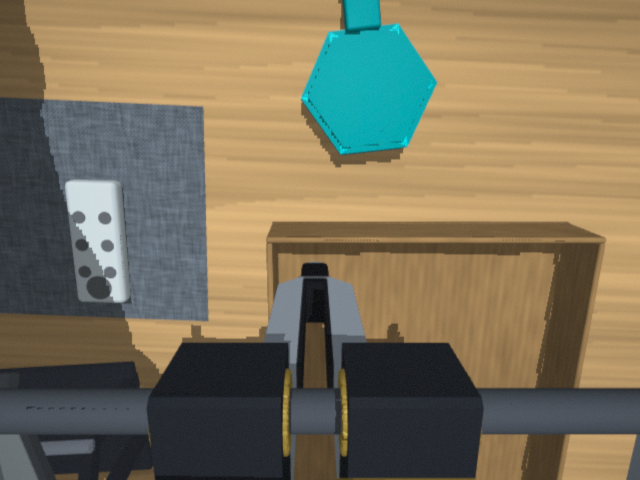

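```bash
python3 -c "
from h import *
c=np.load('w4.npy',allow_pickle=True).item()
print(proj(c,[[.451,.25,.064],[.479,.25,.064],[.465,.25,.004]]).round())
print(cast(c,[[270,237],[604,238]],.045)[:,:2].round(4).tolist())
im,c=snap('scene','s1'); np.save('s1.npy',c,allow_pickle=True)
cv2.imwrite('pics/s1c.png',cv2.resize(im[250:470,350:610],None,fx=3,fy=2.7))
"
```

```text
[[314. 282.]
 [312. 324.]
 [313. 270.]]
[[0.4295, 0.2212], [0.4211, 0.4317]]
```

View pics/s1c.png

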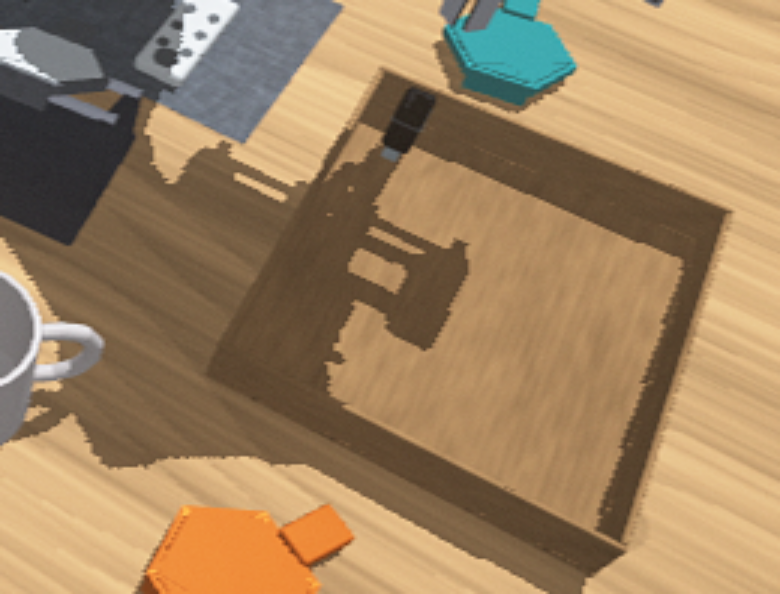

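```bash
python3 -c "
from h import *
c=np.load('s1.npy',allow_pickle=True).item()
print(proj(c,[[.465,.25,.064],[.465,.25,.024],[.465,.25,.004],[.425,.25,.014],[.485,.25,.014]]).round())
print('top end',cast(c,[[487,285]],.064).round(3),cast(c,[[487,285]],.014).round(3),cast(c,[[480.7,308]],.006).round(3))
"
```

```text
[[488. 289.]
 [483. 301.]
 [480. 307.]
 [489. 290.]
 [477. 312.]]
top end [[0.458 0.245 0.064]] [[0.416 0.242 0.014]] [[0.467 0.252 0.006]]
```

Call:
{"name": "servo_tool", "arguments": {
  "dp": [
    [3,0,0],
    [3,0,0],
    [1.3,0,0],
    [0,0,0],
    [0,0,0.6],
    [0,0,0.6],
    [0,0,0.6],
    [0,0,0.6],
    [0,0,0.5],
    [0,0,0.5],
    [0,0,0.5],
    [0,0,0],
    [0,0,0],
    [-3,0,0],
    [-3,0,-3],
    [-4,0,-3],
    [0,0,0]
  ],
  "turn": [0,0,0,0,0,0,0,0,0,0,0,0,0,0,0,0,0],
  "fingers": [0,0,0,0,0,0,0,0,0,0,0,0,0,0,0,0,0]
}}

```text
t: 18.1
tool_pos: [0.4132, 0.2496, 0.1671]
eef_rot: [-0.032, 1.567, 0.037]
contact_force: [-0.1, -0.1, 0.8]
grip_width: 0.002
```

```bash
python3 -c "
from h import *
print(pose()[1],pose()[3])
im,c=snap('wrist','w5'); np.save('w5.npy',c,allow_pickle=True)
im2,c=snap('scene','s2'); np.save('s2.npy',c,allow_pickle=True)
a=cv2.resize(im,(480,360)); b=cv2.resize(im2[260:400,400:600],(514,360)); cv2.imwrite('pics/m5.png',cv2.resize(np.hstack([a,b]),(800,290)))
"
```

```text
[0.41316087 0.24963727 0.16713888] 2.515633747066548
```

View pics/m5.png

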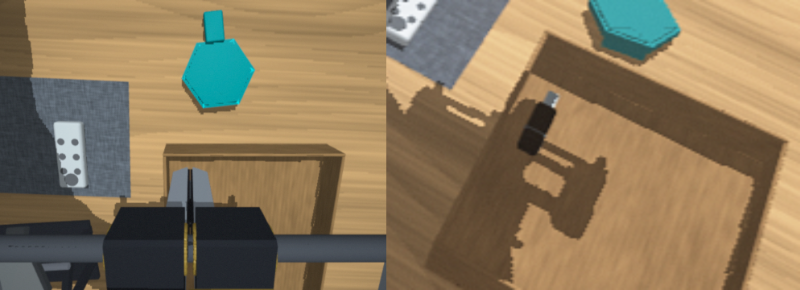

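```bash
python3 -c "
from h import *
c=np.load('s2.npy',allow_pickle=True).item()
im=cv2.imread('pics/s2.png')[290:345,455:500]
m=(im.max(2)<50).astype(np.uint8);k,l,st,ce=cv2.connectedComponentsWithStats(m);print(st[1:],ce[1:]+[455,290])
print('blade end,head end',cast(c,[[481.4,305]],.018).round(3),cast(c,[[469.4,332]],.01).round(3), cast(c,[[472.,326]],.028).round(3))
plan([(.40,.2,.17,2.4),(.4505,.0955,.17,-2),(.4505,.0955,.02,-2)])"
```

```text
[[  9  20  18  25 225]] [[472.29333333 321.85333333]]
blade end,head end [[0.469 0.251 0.018]] [[0.531 0.256 0.01 ]] [[0.53  0.255 0.028]]
now 18.2 [0.4138 0.2489 0.1648] yaw 2.45 grip 0.004 F [ 0.3 -1.4 -0.5] tool tilt [ 0.001  0.001 -1.   ]
9 {"dp":[[-0.26,-2.41,-0.79],[-0.26,-2.41,-0.79],[-0.0,-3.55,1.53],[-0.0,-3.51,1.62],[-0.0,-3.47,1.72],[3.75,-0.0,-0.0],[3.75,-0.0,-0.0],[3.75,-0.0,-0.0],[3.75,-0.0,-0.0]],"turn":[0.0,0.0,1.5,1.5,1.5,-0.0,-0.0,-0.0,-0.0]}
```

```bash
cat > rem.py <<'E'
from h import *
import sys
n=sys.argv[1];x0,y0,x1,y1=map(int,sys.argv[2:6])
im=cv2.imread(f'pics/{n}.png');c=np.load(f'{n}.npy',allow_pickle=True).item()
m=np.zeros(im.shape[:2],np.uint8);m[y0:y1,x0:x1]=((im.min(2)>135)[y0:y1,x0:x1])
cs=max(cv2.findContours(m,0,2)[0],key=cv2.contourArea)
print(cv2.boundingRect(cs))
g=(cast(c,cs[:,0],.015)[:,:2]*1000).astype(np.float32)
(ce,wh,a)=cv2.minAreaRect(g);b=cv2.boxPoints((ce,wh,a));e=max((b[1]-b[0],b[2]-b[1]),key=np.linalg.norm)
print('centre',ce,'size',wh,'yaw',np.degrees(np.arctan(e[1]/e[0])))
E
python3 rem.py w5 70 180 165 325; python3 rem.py w4 50 170 150 320; python3 rem.py w3 140 100 215 230
```

```text
(89, 201, 54, 110)
centre (447.036376953125, 95.81961822509766) size (89.69319915771484, 35.55803680419922) yaw 0.056271005
(65, 180, 62, 122)
centre (446.87493896484375, 96.00196075439453) size (88.8125228881836, 35.85680389404297) yaw 0.02875412
(154, 115, 46, 102)
centre (448.31280517578125, 95.67660522460938) size (89.38274383544922, 36.6700325012207) yaw 0.4279088
```

Call:
{"name": "servo_tool", "arguments": {
  "dp": [
    [0,-3,-0.1],
    [0,-4,1],
    [0,-4,1.3],
    [0,-4.2,1.5],
    [0,0,0],
    [3,0,0],
    [3,0,0],
    [3,0,0],
    [3,0,0],
    [0,0,0],
    [0,0,0]
  ],
  "turn": [2.2,0,0,0,0,0,0,0,0,0,0],
  "fingers": [65,65,65,65,65,65,65,65,65,65,65]
}}

```text
t: 19.58
tool_pos: [0.4526, 0.0968, 0.0449]
eef_rot: [-0.003, 1.571, 0.003]
contact_force: [-0.1, -0.5, -0.7]
grip_width: 0.651
```

```bash
python3 -c "
from h import *
plan([(.4475,.0958,.019,0.2)])"
```

```text
now 19.575 [0.4526 0.0968 0.0449] yaw 0.21 grip 0.651 F [-0.1 -0.5 -0.7] tool tilt [-0. -0. -1.]
1 {"dp":[[2.59,-0.09,-0.51]],"turn":[0.0]}
```

Call:
{"name": "servo_tool", "arguments": {
  "dp": [
    [1.4,-0.1,-0.5],
    [1.2,0,0],
    [0,0,0],
    [0,0,0],
    [0,0,0],
    [0,0,0],
    [0,0,0],
    [0,0,0],
    [-2,0,0],
    [-3,0,0],
    [-3,0,0],
    [-3,0,0]
  ],
  "turn": [0,0,0,0,0,0,0,0,0,0,0,0],
  "fingers": [65,65,65,0,0,0,0,0,0,0,0,0],
  "grip_force": 25
}}

```text
t: 21.08
tool_pos: [0.4472, 0.0957, 0.1294]
eef_rot: [-0.003, 1.571, 0.003]
contact_force: [-0.0, 0.1, -0.6]
grip_width: 0.375
```

```bash
python3 -c "
from h import *
v=-.025;u=-.068
T=(.55+u-.042*v,.329+.042*u+v);print(T)
plan([(*T,.13,2.4),(*T,.03,2.4)])"
```

```text
(0.48305000000000003, 0.30114399999999997)
now 21.075 [0.4472 0.0957 0.1294] yaw 0.23 grip 0.375 F [-0.   0.1 -0.6] tool tilt [-0. -0. -1.]
9 {"dp":[[-0.01,3.42,0.61],[-0.01,3.42,0.63],[-0.01,3.41,0.66],[-0.01,3.41,0.68],[-0.01,3.4,0.71],[-0.01,3.4,0.73],[3.33,-0.0,-0.0],[3.34,-0.0,-0.0],[3.33,-0.0,-0.0]],"turn":[-0.4,-0.4,-0.4,-0.4,-0.4,-0.4,0.1,0.1,0.1]}
```

Call:
{"name": "servo_tool", "arguments": {
  "dp": [
    [0,3.4,0.6],
    [0,3.4,0.6],
    [0,3.4,0.7],
    [0,3.4,0.7],
    [0,3.4,0.7],
    [0,3.4,0.7],
    [0,0,0],
    [3,0,0],
    [3,0,0],
    [3,0,0],
    [1.2,0,0],
    [0.4,0,0],
    [0,0,0]
  ],
  "turn": [-0.4,-0.4,-0.4,-0.4,-0.4,-0.2,0,0,0,0,0,0,0],
  "fingers": [0,0,0,0,0,0,0,0,0,0,0,0,0]
}}

```text
t: 22.7
tool_pos: [0.4835, 0.3006, 0.0233]
eef_rot: [-0.033, 1.57, 0.033]
contact_force: [0.8, -0.2, -0.6]
grip_width: 0.377
```

Call:
{"name": "servo_tool", "arguments": {
  "dp": [
    [0.15,0,0],
    [0,0,0],
    [0,0,0],
    [0,0,0],
    [0,0,0],
    [-2,0,0],
    [-3,0,0],
    [-4,0,0],
    [-4,0,0],
    [-4,0,0],
    [-3,-4,0],
    [-2,-4,0],
    [0,-4,0],
    [0,-4,0],
    [0,-4,0],
    [0,-4,0],
    [0,0,0],
    [0,0,0]
  ],
  "turn": [0,0,0,0,0,0,0,0,0,0,0,0,0,0,0,0,0,0],
  "fingers": [0,0,46,46,46,46,46,46,46,46,46,46,46,46,46,46,46,46]
}}

```text
t: 24.95
tool_pos: [0.4932, 0.0615, 0.241]
eef_rot: [-0.033, 1.571, 0.034]
contact_force: [0.5, -0.3, 0.0]
grip_width: 0.46
```

```bash
python3 -c "
from h import *
print(pose()[1],pose()[3])
im,c=snap('wrist','w6'); np.save('w6.npy',c,allow_pickle=True)
im2,c=snap('scene','s3'); b=cv2.resize(im2[260:400,400:600],(514,360)); cv2.imwrite('pics/m6.png',cv2.resize(np.hstack([cv2.resize(im,(480,360)),b]),(800,290)))
"
```

```text
[0.49322817 0.06145783 0.24099531] 2.4381435968521865
```

View pics/m6.png

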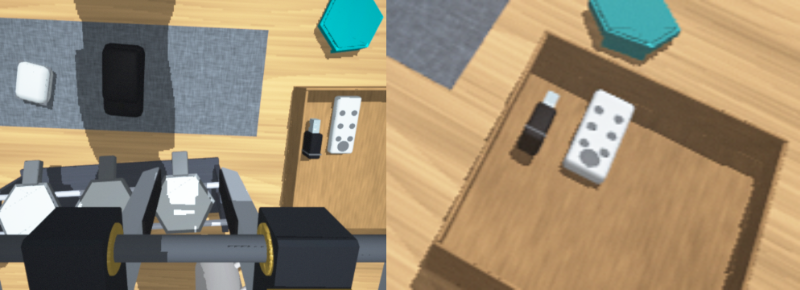

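```bash
python3 -c "
import cv2
im=cv2.imread('pics/w6.png')[240:400,0:400]; cv2.imwrite('pics/c6.png',cv2.resize(im,None,fx=2,fy=2,interpolation=cv2.INTER_CUBIC))"
```

```text
(no output)
```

View pics/c6.png

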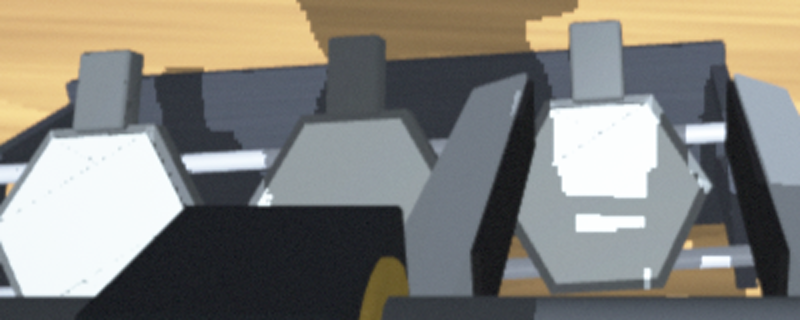

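```bash
python3 -c "
from h import *
c=np.load('w6.npy',allow_pickle=True).item()
a=cast(c,[[298,253.5],[178.5,261],[55,268.5]],.065)[:,:2];b=cast(c,[[298.7,290],[179,297],[52,304]],.081)[:,:2]
print(a.round(4).tolist(),b.round(4).tolist()); d=a[0]-a[2];print(np.linalg.norm(d),np.degrees(np.arctan2(-d[0],d[1])))
yaw=np.arctan2(-d[0],d[1]);ex=np.array([np.cos(yaw),np.sin(yaw)]);print('ledge pts',(a+.0929*ex).round(4).tolist(),(b+.0643*ex).round(4).tolist())
print('tab centres',(a+(.0929-.076)*ex).round(4).tolist(),(b+(.0643-.076)*ex).round(4).tolist())
"
```

```text
[[0.5252, 0.0487], [0.5361, -0.0519], [0.5472, -0.1567]] [[0.5515, 0.0507], [0.5618, -0.0476], [0.5725, -0.1528]]
0.2065276692043227 6.115467010416878
ledge pts [[0.6176, 0.0586], [0.6285, -0.042], [0.6396, -0.1468]] [[0.6154, 0.0575], [0.6258, -0.0408], [0.6364, -0.1459]]
tab centres [[0.542, 0.0505], [0.5529, -0.0501], [0.564, -0.1549]] [[0.5399, 0.0494], [0.5502, -0.0488], [0.5609, -0.154]]
```

```bash
python3 -c "
from h import *
plan([(.534,.0493,.16,6.1),(.534,.0493,.077,6.1)],step=.03)"
```

```text
now 25.05 [0.4932 0.062  0.2409] yaw 2.52 grip 0.462 F [-0.4 -0.4  0.7] tool tilt [-0.  0. -1.]
7 {"dp":[[2.02,-0.36,1.0],[2.02,-0.38,1.0],[2.03,-0.39,0.99],[2.02,-0.41,0.99],[2.77,0.0,0.0],[2.77,0.0,0.0],[2.76,0.0,0.0]],"turn":[-0.9,-0.9,-0.9,-0.9,0.0,0.0,0.0]}
```

Call:
{"name": "servo_tool", "arguments": {
  "dp": [
    [2,-0.4,1],
    [2,-0.4,1],
    [2,-0.4,1],
    [2,-0.4,1],
    [0,0,0],
    [2.8,0,0],
    [2.8,0,0],
    [2.7,0,0],
    [0,0,0],
    [0,0,0]
  ],
  "turn": [-0.9,-0.9,-0.9,-0.9,0,0,0,0,0,0],
  "fingers": [46,46,46,46,46,46,46,46,46,46]
}}

```text
t: 26.3
tool_pos: [0.5348, 0.048, 0.0793]
eef_rot: [-0.083, 1.568, 0.083]
contact_force: [0.5, 0.2, 0.9]
grip_width: 0.461
```

```bash
python3 -c "
from h import *
plan([(.534,.0493,.077,6.1)],step=.03)
im,c=snap('wrist','w7'); np.save('w7.npy',c,allow_pickle=True)
cv2.imwrite('pics/c7.png',im[150:470,150:500])"
```

```text
now 26.3 [0.5348 0.048  0.0793] yaw 6.04 grip 0.461 F [0.5 0.2 0.9] tool tilt [ 0.001  0.    -1.   ]
1 {"dp":[[0.23,0.14,-0.06]],"turn":[-0.1]}
```

View pics/c7.png

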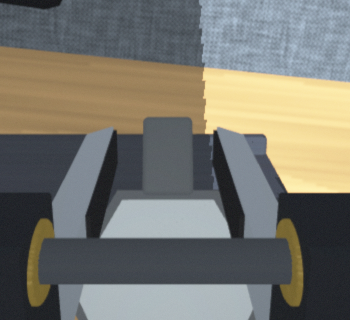

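Call:
{"name": "servo_tool", "arguments": {
  "dp": [
    [0.2,0.1,0],
    [0,0,0],
    [0,0,0],
    [0,0,0],
    [0,0,0],
    [0,0,0],
    [0,0,0],
    [0,0,0],
    [0,0,0]
  ],
  "turn": [0,0,0,0,0,0,0,0,0],
  "fingers": [46,46,15,15,15,15,15,15,15],
  "grip_force": 3
}}

```text
t: 27.48
tool_pos: [0.5341, 0.0485, 0.076]
eef_rot: [-0.083, 1.569, 0.083]
contact_force: [-0.1, -0.5, -0.0]
grip_width: 0.232
```

Call:
{"name": "servo_tool", "arguments": {
  "dp": [
    [-0.1,0,0.1],
    [-0.05,0,0.15],
    [-0.5,0,-0.15],
    [-0.5,0,-0.15],
    [-0.5,0,-0.2],
    [-0.5,0,-0.1],
    [-0.5,0,-0.1],
    [-0.5,0,0],
    [-0.5,0,0],
    [-0.5,0,0],
    [-0.5,0,0.05],
    [-0.5,0,0.1],
    [-0.5,0,0.1],
    [-0.5,0,0.1],
    [0,0,0]
  ],
  "turn": [0,0,0,0,0,0,0,0,0,0,0,0,0,0,0],
  "fingers": [0,0,0,0,0,0,0,0,0,0,0,0,0,0,0]
}}

```text
t: 29.35
tool_pos: [0.5335, 0.0485, 0.1379]
eef_rot: [-0.083, 1.569, 0.083]
contact_force: [1.2, -0.5, -0.7]
grip_width: 0.235
```

```bash
python3 -c "
from h import *
print(pose()[1],pose()[0]['contact_force'],pose()[0]['grip_width'])
im,c=snap('scene','s4'); w,c=snap('wrist','w8')
cv2.imwrite('pics/m8.png',np.hstack([cv2.resize(im[200:340,220:420],(500,350)),w[120:470,170:470]]))"
```

```text
[0.53345494 0.04848214 0.13788778] [ 1.2497406  -0.46315323 -0.65311228] 0.23495340745447788
```

View pics/m8.png

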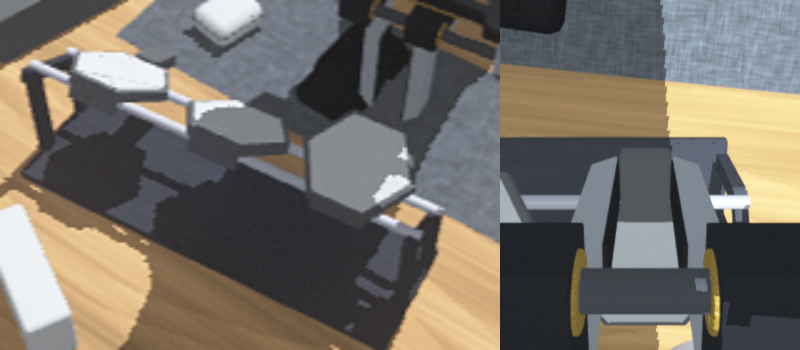

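Call:
{"name": "servo_tool", "arguments": {
  "dp": [
    [0,0,0],
    [0,0,0],
    [0,0,0],
    [-0.5,0,0.1],
    [-0.5,0,0.1],
    [-0.6,0,0.1],
    [-1,0,0],
    [-2,0,0],
    [-3,0,0],
    [-1,0,0],
    [0,0,0]
  ],
  "turn": [0,0,0,0,0,0,0,0,0,0,0],
  "fingers": [0,0,0,0,0,0,0,0,0,0,0],
  "grip_force": 60
}}

```text
t: 30.82
tool_pos: [0.5363, 0.0489, 0.2239]
eef_rot: [-0.082, 1.568, 0.083]
contact_force: [-0.6, 0.9, -0.9]
grip_width: 0.227
```

```bash
python3 -c "
from h import *
plan([(.568,.381,.21,2.4),(.568,.381,.09,2.4)],step=.035)
w,c=snap('scene','s5')"
```

```text
now 30.825 [0.5363 0.0489 0.2239] yaw 6.04 grip 0.227 F [-0.6  0.9 -0.9] tool tilt [ 0.001  0.    -1.   ]
14 {"dp":[[0.14,3.27,0.66],[0.14,3.27,0.64],[0.14,3.28,0.62],[0.14,3.28,0.6],[0.14,3.29,0.57],[0.14,3.29,0.55],[0.14,3.3,0.53],[0.14,3.3,0.51],[0.13,3.3,0.48],[0.14,3.3,0.46],[3.0,0.0,-0.0],[3.0,0.0,-0.0],[3.0,0.0,-0.0],[3.0,0.0,-0.0]],"turn":[0.4,0.4,0.4,0.4,0.4,0.4,0.4,0.4,0.4,0.4,-0.1,-0.1,-0.1,-0.1]}
```

Force z about −0.9 N agrees with the tile hanging from the gripper. Carry it to the far-left slot.

Call:
{"name": "servo_tool", "arguments": {
  "dp": [
    [0.1,3.3,0.7],
    [0.1,3.3,0.6],
    [0.1,3.3,0.6],
    [0.1,3.3,0.6],
    [0.1,3.3,0.6],
    [0.1,3.3,0.6],
    [0.2,3.3,0.5],
    [0.2,3.3,0.5],
    [0.2,3.3,0.5],
    [0.2,3.3,0.5],
    [0,0,0],
    [3,0,0],
    [3,0,0],
    [3,0,0],
    [3,0,0],
    [0,0,0],
    [0,0,0]
  ],
  "turn": [0.4,0.4,0.4,0.4,0.4,0.4,0.4,0.4,0.2,0.2,0,0,0,0,0,0,0],
  "fingers": [0,0,0,0,0,0,0,0,0,0,0,0,0,0,0,0,0]
}}

```text
t: 33.0
tool_pos: [0.5689, 0.3818, 0.0902]
eef_rot: [-0.033, 1.57, 0.033]
contact_force: [0.8, 0.1, -0.3]
grip_width: 0.225
```

```bash
python3 -c "
from h import *
plan([(.568,.381,.054,2.4)],step=.035)
w,c=snap('scene','s6');v,c=snap('wrist','w9'); np.save('w9.npy',c,allow_pickle=True)
cv2.imwrite('pics/m9.png',np.hstack([cv2.resize(w[240:470,380:620],(365,350)),cv2.resize(v[50:470],(435,350))]))"
```

```text
now 33.0 [0.5689 0.3818 0.0902] yaw 2.4 grip 0.225 F [ 0.8  0.1 -0.3] tool tilt [ 0.  0. -1.]
2 {"dp":[[1.81,-0.04,-0.05],[1.81,-0.04,-0.05]],"turn":[0.0,0.0]}
```

View pics/m9.png

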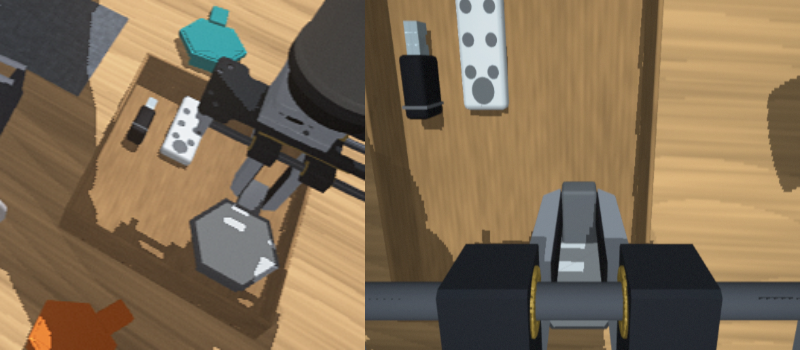

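Call:
{"name": "servo_tool", "arguments": {
  "dp": [
    [1.5,-0.1,0],
    [1.5,0,0],
    [0.5,0,0],
    [0.2,0,0],
    [0,0,0]
  ],
  "turn": [0,0,0,0,0],
  "fingers": [0,0,0,0,0]
}}

```text
t: 33.72
tool_pos: [0.5686, 0.3812, 0.0525]
eef_rot: [-0.033, 1.571, 0.033]
contact_force: [0.2, 0.2, -1.0]
grip_width: 0.223
```

Call:
{"name": "servo_tool", "arguments": {
  "dp": [
    [0,0,0],
    [0.2,0,0],
    [0.3,0,-0.05],
    [0.3,0,-0.05],
    [0.3,0,-0.05],
    [0.3,0,-0.05],
    [0.3,0,-0.1],
    [0.3,0,-0.1],
    [0.3,0,-0.1],
    [0.3,0,-0.1],
    [0,0,0],
    [0,0,0]
  ],
  "turn": [0,0,0,0,0,0,0,0,0,0,0,0],
  "fingers": [0,0,0,0,0,0,0,0,0,0,0,0],
  "grip_force": 4
}}

```text
t: 35.22
tool_pos: [0.5625, 0.3808, 0.0265]
eef_rot: [-0.033, 1.571, 0.033]
contact_force: [1.2, 0.0, -0.7]
grip_width: 0.237
```

Call:
{"name": "servo_tool", "arguments": {
  "dp": [
    [0.2,0,0],
    [0.1,0,0],
    [0.1,0,0],
    [0,0,0],
    [0,0,0]
  ],
  "turn": [0,0,0,0,0],
  "fingers": [0,0,0,0,0]
}}

```text
t: 35.85
tool_pos: [0.5625, 0.3809, 0.0225]
eef_rot: [-0.033, 1.571, 0.033]
contact_force: [-0.4, -0.4, 0.1]
grip_width: 0.238
```

Call:
{"name": "servo_tool", "arguments": {
  "dp": [
    [0,0,0],
    [0,0,0],
    [0,0,0],
    [-1,0,0],
    [-2,0,0],
    [-4,0,0],
    [-4,0,0],
    [-4,0,0],
    [-3,0,0],
    [0,0,0]
  ],
  "turn": [0,0,0,0,0,0,0,0,0,0],
  "fingers": [40,40,40,40,40,40,40,40,40,40]
}}

```text
t: 37.1
tool_pos: [0.5637, 0.3816, 0.2068]
eef_rot: [-0.03, 1.566, 0.036]
contact_force: [-0.0, -0.2, -0.8]
grip_width: 0.399
```

```bash
python3 -c "
from h import *
w,c=snap('wrist','w10'); np.save('w10.npy',c,allow_pickle=True)
w,c=snap('scene','s7')
plan([(.5446,-.0502,.18,6.1),(.5446,-.0502,.078,6.1)],step=.04)
"
```

```text
now 37.2 [0.5625 0.3808 0.2034] yaw 2.43 grip 0.4 F [ 0.2  0.7 -0.5] tool tilt [ 0.001  0.001 -1.   ]
14 {"dp":[[0.21,-3.91,-0.33],[0.21,-3.91,-0.35],[0.21,-3.9,-0.37],[0.21,-3.9,-0.39],[0.21,-3.9,-0.41],[0.22,-3.9,-0.43],[0.21,-3.9,-0.45],[0.22,-3.89,-0.47],[0.21,-3.89,-0.49],[0.22,-3.89,-0.51],[0.21,-3.88,-0.54],[3.4,0.0,0.0],[3.4,0.0,0.0],[3.4,0.0,0.0]],"turn":[-0.3,-0.3,-0.3,-0.3,-0.3,-0.3,-0.3,-0.3,-0.3,-0.3,-0.3,-0.1,-0.1,-0.1]}
```

Call:
{"name": "servo_tool", "arguments": {
  "dp": [
    [0.2,-3.9,-0.3],
    [0.2,-3.9,-0.3],
    [0.2,-3.9,-0.4],
    [0.2,-3.9,-0.4],
    [0.2,-3.9,-0.4],
    [0.2,-3.9,-0.4],
    [0.2,-3.9,-0.5],
    [0.2,-3.9,-0.5],
    [0.2,-3.9,-0.5],
    [0.2,-3.9,-0.5],
    [0.2,-3.9,-0.5],
    [0,0,0],
    [3.4,0,0],
    [3.4,0,0],
    [3.3,0,0],
    [0,0,0],
    [0,0,0]
  ],
  "turn": [-0.3,-0.3,-0.3,-0.3,-0.3,-0.4,-0.4,-0.4,-0.4,-0.3,-0.3,0,0,0,0,0,0],
  "fingers": [46,46,46,46,46,46,46,46,46,46,46,46,46,46,46,46,46]
}}

```text
t: 39.33
tool_pos: [0.5464, -0.0501, 0.0803]
eef_rot: [-0.084, 1.569, 0.084]
contact_force: [-0.1, 0.8, -0.4]
grip_width: 0.46
```

```bash
python3 -c "
from h import *
plan([(.5446,-.0502,.0765,6.1)])
im,c=snap('wrist','w11'); np.save('w11.npy',c,allow_pickle=True)
for f in ('w7','w11'):
    g=cv2.cvtColor(cv2.imread(f'pics/{f}.png'),6)
    print(f,[g[y,262:372:3].tolist() for y in (300,325)])
"
```

```text
now 39.325 [ 0.5464 -0.0501  0.0803] yaw 6.15 grip 0.46 F [-0.1  0.8 -0.4] tool tilt [ 0.  0. -1.]
1 {"dp":[[0.38,0.01,-0.18]],"turn":[0.1]}
w7 [[33, 31, 60, 63, 60, 62, 62, 64, 63, 61, 65, 90, 95, 93, 97, 97, 94, 94, 94, 96, 93, 94, 92, 95, 94, 95, 92, 67, 60, 61, 60, 60, 63, 69, 33, 32, 29], [33, 58, 64, 62, 59, 63, 63, 62, 64, 64, 74, 93, 96, 96, 98, 97, 99, 96, 94, 96, 95, 97, 98, 95, 95, 97, 93, 69, 63, 62, 65, 63, 63, 83, 104, 34, 32]]
w11 [[26, 28, 57, 61, 60, 61, 62, 59, 74, 87, 90, 89, 91, 93, 90, 89, 90, 89, 90, 89, 91, 89, 87, 90, 85, 59, 62, 62, 60, 59, 60, 60, 60, 58, 32, 29, 32], [31, 56, 62, 62, 59, 60, 57, 61, 80, 90, 91, 92, 91, 91, 93, 91, 92, 90, 90, 91, 92, 90, 89, 90, 85, 60, 60, 57, 58, 58, 60, 58, 62, 57, 59, 27, 28]]
```

Call:
{"name": "servo_tool", "arguments": {
  "dp": [
    [0.35,-0.2,-0.2],
    [0,0,0],
    [0,0,0],
    [0,0,0],
    [0,0,0],
    [0,0,0],
    [0,0,0],
    [0,0,0],
    [0,0,0]
  ],
  "turn": [0,0,0,0,0,0,0,0,0],
  "fingers": [46,46,15,15,15,15,15,15,15],
  "grip_force": 3
}}

```text
t: 40.5
tool_pos: [0.5442, -0.0527, 0.076]
eef_rot: [-0.084, 1.569, 0.084]
contact_force: [-0.3, -0.0, 0.6]
grip_width: 0.231
```

Call:
{"name": "servo_tool", "arguments": {
  "dp": [
    [-0.1,0,0.1],
    [-0.05,0,0.15],
    [-0.5,0,-0.15],
    [-0.5,0,-0.15],
    [-0.5,0,-0.2],
    [-0.5,0,-0.1],
    [-0.5,0,-0.1],
    [-0.5,0,0],
    [-0.5,0,0],
    [-0.5,0,0],
    [-0.5,0,0.05],
    [-0.5,0,0.1],
    [-0.5,0,0.1],
    [-0.5,0,0.1],
    [0,0,0]
  ],
  "turn": [0,0,0,0,0,0,0,0,0,0,0,0,0,0,0],
  "fingers": [0,0,0,0,0,0,0,0,0,0,0,0,0,0,0]
}}

```text
t: 42.38
tool_pos: [0.5436, -0.0528, 0.1379]
eef_rot: [-0.084, 1.568, 0.084]
contact_force: [0.2, 0.4, -0.2]
grip_width: 0.232
```

```bash
python3 -c "
from h import *
print(pose()[1],pose()[0]['contact_force'],pose()[0]['grip_width'])
im,c=snap('wrist','w12'); b=cv2.imread('pics/w8.png')
# compare with w8 (first tile, known well tilted): edges down the tab/plate centre column
for f in('w8','w12'):
    g=cv2.cvtColor(cv2.imread(f'pics/{f}.png'),6); print(f,g[255:360:4,300:330].mean(1).astype(int).tolist())
w,_=snap('scene','s8'); cv2.imwrite('pics/m12.png',np.hstack([cv2.resize(w[200:340,220:420],(500,350)),im[120:470,170:470]]))
"
```

```text
[ 0.54358376 -0.05275998  0.13787792] [ 0.15536425  0.42303812 -0.22170679] 0.23223723990504488
w8 [129, 59, 61, 67, 84, 84, 86, 89, 88, 88, 87, 88, 87, 87, 87, 87, 87, 87, 87, 87, 87, 87, 168, 172, 171, 171, 171]
w12 [118, 51, 54, 54, 74, 74, 75, 78, 77, 77, 77, 76, 77, 76, 77, 76, 77, 76, 76, 76, 77, 76, 138, 153, 153, 152, 152]
```

Call:
{"name": "servo_tool", "arguments": {
  "dp": [
    [0,0,0],
    [0,0,0],
    [0,0,0],
    [-0.5,0,0.1],
    [-0.5,0,0.1],
    [-0.6,0,0.1],
    [-1,0,0],
    [-2,0,0],
    [-3,0,0],
    [-1,0,0],
    [0,0,0]
  ],
  "turn": [0,0,0,0,0,0,0,0,0,0,0],
  "fingers": [0,0,0,0,0,0,0,0,0,0,0],
  "grip_force": 60
}}

```text
t: 43.85
tool_pos: [0.5464, -0.0524, 0.2239]
eef_rot: [-0.084, 1.568, 0.084]
contact_force: [-0.0, 1.1, -1.0]
grip_width: 0.223
```

```bash
python3 -c "
from h import *
plan([(.572,.2786,.21,2.4),(.572,.2786,.09,2.4)],step=.035)"
```

```text
now 43.85 [ 0.5464 -0.0524  0.2239] yaw 6.13 grip 0.223 F [-0.   1.1 -1. ] tool tilt [ 0.001  0.    -1.   ]
14 {"dp":[[0.14,3.26,0.61],[0.14,3.27,0.59],[0.14,3.27,0.56],[0.14,3.28,0.54],[0.14,3.28,0.52],[0.14,3.28,0.49],[0.14,3.29,0.47],[0.14,3.29,0.45],[0.13,3.29,0.42],[0.14,3.29,0.4],[3.0,0.0,0.0],[3.0,0.0,0.0],[3.0,0.0,0.0],[3.0,0.0,0.0]],"turn":[0.4,0.4,0.4,0.4,0.4,0.4,0.4,0.4,0.4,0.4,-0.1,-0.1,-0.1,-0.1]}
```

Call:
{"name": "servo_tool", "arguments": {
  "dp": [
    [0.1,3.3,0.6],
    [0.1,3.3,0.6],
    [0.1,3.3,0.6],
    [0.1,3.3,0.5],
    [0.1,3.3,0.5],
    [0.1,3.3,0.5],
    [0.2,3.2,0.5],
    [0.2,3.3,0.4],
    [0.2,3.3,0.4],
    [0.2,3.3,0.4],
    [0,0,0],
    [3,0,0],
    [3,0,0],
    [3,0,0],
    [3,0,0],
    [0,0,0],
    [0,0,0]
  ],
  "turn": [0.4,0.4,0.4,0.4,0.4,0.4,0.4,0.4,0.3,0.2,0,0,0,0,0,0,0],
  "fingers": [0,0,0,0,0,0,0,0,0,0,0,0,0,0,0,0,0]
}}

```text
t: 45.98
tool_pos: [0.5715, 0.2791, 0.0901]
eef_rot: [-0.033, 1.57, 0.033]
contact_force: [0.3, 1.2, 0.0]
grip_width: 0.227
```

```bash
python3 -c "
from h import *
plan([(.572,.2786,.0525,2.4)],step=.035)"
```

```text
now 45.975 [0.5715 0.2791 0.0901] yaw 2.4 grip 0.227 F [0.3 1.2 0. ] tool tilt [ 0. -0. -1.]
2 {"dp":[[1.88,-0.03,0.02],[1.88,-0.02,0.02]],"turn":[0.0,0.0]}
```

Call:
{"name": "servo_tool", "arguments": {
  "dp": [
    [1.5,0,0],
    [1.5,0,0],
    [0.5,0,0],
    [0.2,0,0],
    [0,0,0]
  ],
  "turn": [0,0,0,0,0],
  "fingers": [0,0,0,0,0]
}}

```text
t: 46.6
tool_pos: [0.5713, 0.2795, 0.0526]
eef_rot: [-0.033, 1.57, 0.033]
contact_force: [0.6, 0.3, -0.2]
grip_width: 0.226
```

Call:
{"name": "servo_tool", "arguments": {
  "dp": [
    [0,0,0],
    [0.2,0,0],
    [0.3,0,-0.05],
    [0.3,0,-0.05],
    [0.3,0,-0.05],
    [0.3,0,-0.05],
    [0.3,0,-0.1],
    [0.3,0,-0.1],
    [0.3,0,-0.1],
    [0.3,0,-0.1],
    [0.2,0,0],
    [0.1,0,0],
    [0.1,0,0],
    [0,0,0]
  ],
  "turn": [0,0,0,0,0,0,0,0,0,0,0,0,0,0],
  "fingers": [0,0,0,0,0,0,0,0,0,0,0,0,0,0],
  "grip_force": 4
}}

```text
t: 48.35
tool_pos: [0.5652, 0.2792, 0.0225]
eef_rot: [-0.033, 1.571, 0.033]
contact_force: [-0.4, -0.6, -0.0]
grip_width: 0.234
```

Call:
{"name": "servo_tool", "arguments": {
  "dp": [
    [0,0,0],
    [0,0,0],
    [0,0,0],
    [-1,0,0],
    [-2,0,0],
    [-4,0,0],
    [-4,0,0],
    [-4,0,0],
    [-2,0,0],
    [0,0,0]
  ],
  "turn": [0,0,0,0,0,0,0,0,0,0],
  "fingers": [40,40,40,40,40,40,40,40,40,40]
}}

```text
t: 49.6
tool_pos: [0.566, 0.2796, 0.1955]
eef_rot: [-0.031, 1.567, 0.035]
contact_force: [1.0, -0.3, -0.4]
grip_width: 0.399
```

```bash
python3 -c "
from h import *
w,c=snap('wrist','w13'); np.save('w13.npy',c,allow_pickle=True)
w,c=snap('top','t2'); np.save('t2.npy',c,allow_pickle=True)
P=(.5625-.0069,-.1545-.0008); print(P)
plan([(.555,.1,.19,2.4),(.5556,-.1565,.18,6.1),(.5556,-.1565,.079,6.1)],step=.04)
"
```

```text
(0.5556, -0.1553)
now 49.7 [0.565  0.2791 0.1928] yaw 2.43 grip 0.4 F [ 0.3 -0.3 -0.4] tool tilt [ 0.  0. -1.]
15 {"dp":[[0.06,-3.57,-0.35],[0.06,-3.57,-0.35],[0.05,-3.57,-0.35],[0.06,-3.57,-0.35],[0.05,-3.57,-0.36],[0.14,-3.66,-0.15],[0.14,-3.66,-0.18],[0.14,-3.66,-0.21],[0.15,-3.66,-0.24],[0.14,-3.65,-0.27],[0.15,-3.65,-0.31],[0.14,-3.65,-0.34],[3.37,-0.0,0.0],[3.37,-0.0,0.0],[3.36,-0.0,0.0]],"turn":[0.0,0.0,0.0,0.0,0.0,-0.5,-0.5,-0.5,-0.5,-0.5,-0.5,-0.5,-0.1,-0.1,-0.1]}
```

```bash
python3 -c "
import cv2,numpy as np
w=cv2.imread('pics/w13.png');t=cv2.imread('pics/s7.png')
cv2.imwrite('pics/m13.png',np.hstack([cv2.resize(w,(467,350)),cv2.resize(t[250:470,380:610],(330,350))]))"
```

```text
(no output)
```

View pics/m13.png

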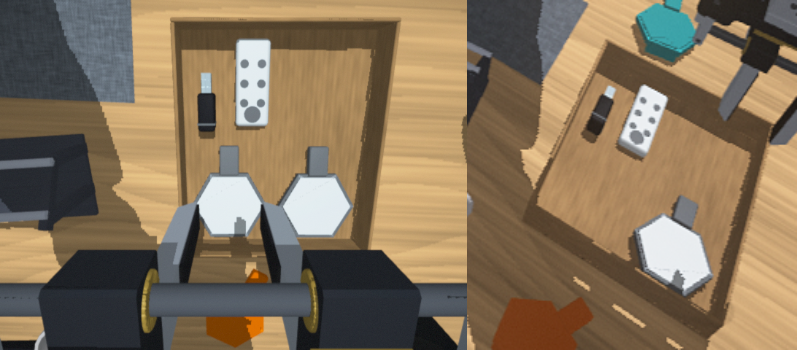

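Call:
{"name": "servo_tool", "arguments": {
  "dp": [
    [0,-3.6,-0.3],
    [0,-3.6,-0.3],
    [0,-3.6,-0.4],
    [0,-3.6,-0.4],
    [0,-3.5,-0.4],
    [0,-3.7,-0.2],
    [0.2,-3.7,-0.2],
    [0.2,-3.7,-0.2],
    [0.2,-3.6,-0.2],
    [0.2,-3.6,-0.3],
    [0.2,-3.6,-0.3],
    [0.3,-3.6,-0.3],
    [0,0,0],
    [3.4,0,0],
    [3.4,0,0],
    [3.3,0,0],
    [0,0,0],
    [0,0,0]
  ],
  "turn": [0,0,0,0,0,-0.5,-0.5,-0.5,-0.5,-0.5,-0.6,-0.6,0,0,0,0,0,0],
  "fingers": [46,46,46,46,46,46,46,46,46,46,46,46,46,46,46,46,46,46]
}}

```text
t: 51.95
tool_pos: [0.5556, -0.1557, 0.0793]
eef_rot: [-0.084, 1.569, 0.084]
contact_force: [0.0, -0.1, 0.0]
grip_width: 0.465
```

```bash
python3 -c "
from h import *
plan([(.5556,-.1565,.0765,6.1)])
im,c=snap('wrist','w14')
g=cv2.cvtColor(im,6); print([g[y,262:372:3].tolist() for y in (300,325)])
"
```

```text
now 51.95 [ 0.5556 -0.1557  0.0793] yaw 6.14 grip 0.465 F [ 0.  -0.1  0. ] tool tilt [ 0. -0. -1.]
1 {"dp":[[0.28,-0.08,-0.01]],"turn":[0.0]}
[[24, 31, 48, 88, 88, 87, 88, 64, 55, 125, 154, 154, 155, 156, 157, 157, 159, 160, 160, 159, 159, 160, 161, 161, 109, 92, 51, 53, 52, 52, 54, 48, 58, 87, 22, 26, 30], [30, 48, 82, 89, 87, 87, 89, 85, 60, 135, 160, 161, 162, 161, 164, 165, 163, 164, 164, 164, 165, 166, 166, 167, 148, 73, 53, 49, 51, 53, 53, 53, 51, 50, 51, 27, 27]]
```

Call:
{"name": "servo_tool", "arguments": {
  "dp": [
    [0.3,-0.1,0],
    [0,0,0],
    [0,0,0],
    [0,0,0],
    [0,0,0],
    [0,0,0],
    [0,0,0],
    [0,0,0],
    [0,0,0]
  ],
  "turn": [0,0,0,0,0,0,0,0,0],
  "fingers": [46,46,15,15,15,15,15,15,15],
  "grip_force": 3
}}

```text
t: 53.12
tool_pos: [0.5554, -0.157, 0.0755]
eef_rot: [-0.084, 1.569, 0.084]
contact_force: [0.3, -0.1, 1.1]
grip_width: 0.234
```

Call:
{"name": "servo_tool", "arguments": {
  "dp": [
    [-0.1,0,0.1],
    [-0.05,0,0.15],
    [-0.5,0,-0.15],
    [-0.5,0,-0.15],
    [-0.5,0,-0.2],
    [-0.5,0,-0.1],
    [-0.5,0,-0.1],
    [-0.5,0,0],
    [-0.5,0,0],
    [-0.5,0,0],
    [-0.5,0,0.05],
    [-0.5,0,0.1],
    [-0.5,0,0.1],
    [-0.5,0,0.1],
    [0,0,0]
  ],
  "turn": [0,0,0,0,0,0,0,0,0,0,0,0,0,0,0],
  "fingers": [0,0,0,0,0,0,0,0,0,0,0,0,0,0,0]
}}

```text
t: 55.0
tool_pos: [0.5548, -0.1571, 0.1374]
eef_rot: [-0.084, 1.568, 0.084]
contact_force: [1.1, -0.3, -0.0]
grip_width: 0.234
```

```bash
python3 -c "
from h import *
print(pose()[1],pose()[0]['contact_force'],pose()[0]['grip_width'])
im,c=snap('wrist','w15')
g=cv2.cvtColor(im,6); print(g[255:360:4,300:330].mean(1).astype(int).tolist())
"
```

```text
[ 0.55476088 -0.15707799  0.13741536] [ 1.11106606 -0.25176434 -0.02973342] 0.23386641776561176
[219, 82, 101, 102, 123, 127, 133, 160, 143, 134, 123, 113, 102, 89, 84, 84, 84, 84, 84, 84, 84, 84, 128, 168, 167, 167, 166]
```

Call:
{"name": "servo_tool", "arguments": {
  "dp": [
    [0,0,0],
    [0,0,0],
    [0,0,0],
    [-0.5,0,0.1],
    [-0.5,0,0.1],
    [-0.6,0,0.1],
    [-1,0,0],
    [-2,0,0],
    [-3,0,0],
    [-1,0,0],
    [0,0,0]
  ],
  "turn": [0,0,0,0,0,0,0,0,0,0,0],
  "fingers": [0,0,0,0,0,0,0,0,0,0,0],
  "grip_force": 60
}}

```text
t: 56.42
tool_pos: [0.5576, -0.1567, 0.2234]
eef_rot: [-0.084, 1.568, 0.084]
contact_force: [1.4, 0.0, -1.5]
grip_width: 0.228
```

```bash
python3 -c "
from h import *
plan([(.53,.1,.215,4),(.451,.3777,.2,2.4),(.451,.3777,.09,2.4)],step=.035)"
```

```text
now 56.425 [ 0.5576 -0.1567  0.2234] yaw 6.13 grip 0.228 F [ 1.4  0.  -1.5] tool tilt [ 0.001 -0.    -1.   ]
21 {"dp":[[0.1,3.23,0.0],[0.11,3.23,-0.02],[0.1,3.23,-0.03],[0.11,3.23,-0.05],[0.1,3.22,-0.07],[0.11,3.23,-0.08],[0.1,3.22,-0.1],[0.11,3.23,-0.12],[0.17,3.14,-0.68],[0.17,3.13,-0.68],[0.17,3.13,-0.69],[0.16,3.13,-0.69],[0.17,3.13,-0.7],[0.16,3.13,-0.7],[0.17,3.13,-0.71],[0.16,3.13,-0.71],[0.17,3.13,-0.72],[2.75,-0.0,0.0],[2.75,-0.0,0.0],[2.75,-0.0,0.0],[2.75,-0.0,0.0]],"turn":[0.3,0.3,0.3,0.3,0.3,0.3,0.3,0.3,0.1,0.1,0.1,0.1,0.1,0.1,0.1,0.1,0.1,0.1,0.1,0.1,0.1]}
```

Call:
{"name": "servo_tool", "arguments": {
  "dp": [
    [0.1,3.2,0],
    [0.1,3.2,0],
    [0.1,3.2,0],
    [0.1,3.2,0],
    [0.1,3.2,-0.1],
    [0.1,3.3,-0.1],
    [0.1,3.3,-0.1],
    [0.1,3.2,-0.1],
    [0.2,3.1,-0.7],
    [0.2,3.1,-0.7],
    [0.2,3.1,-0.7],
    [0.2,3.1,-0.7],
    [0.1,3.1,-0.7],
    [0.1,3.2,-0.7],
    [0.1,3.2,-0.7],
    [0.1,3.2,-0.7],
    [0.1,3.2,-0.7],
    [0,0,0]
  ],
  "turn": [0.3,0.3,0.3,0.3,0.3,0.3,0.3,0.3,0.2,0.2,0.2,0.2,0.2,0.2,0.1,0.1,0,0],
  "fingers": [0,0,0,0,0,0,0,0,0,0,0,0,0,0,0,0,0,0]
}}

```text
t: 58.68
tool_pos: [0.4513, 0.3814, 0.2004]
eef_rot: [-0.035, 1.573, 0.034]
contact_force: [-0.1, -0.2, -1.5]
grip_width: 0.225
```

```bash
python3 -c "
from h import *
plan([(.451,.3777,.0525,2.4)],step=.03)"
```

```text
now 58.675 [0.4513 0.3814 0.2004] yaw 2.54 grip 0.225 F [-0.1 -0.2 -1.5] tool tilt [-0.002 -0.001 -1.   ]
5 {"dp":[[2.96,-0.07,-0.01],[2.96,-0.07,-0.01],[2.96,-0.08,-0.01],[2.95,-0.07,-0.01],[2.96,-0.08,-0.01]],"turn":[0.0,0.0,0.0,0.0,0.0]}
```

Call:
{"name": "servo_tool", "arguments": {
  "dp": [
    [3,0,0],
    [3,0,0],
    [3,0,0],
    [2,0,0],
    [0,0,0],
    [0,0,0]
  ],
  "turn": [0,0,0,0,0,0],
  "fingers": [0,0,0,0,0,0]
}}

```text
t: 59.42
tool_pos: [0.4534, 0.379, 0.0924]
eef_rot: [-0.031, 1.57, 0.032]
contact_force: [-0.5, -0.6, -0.4]
grip_width: 0.225
```

Call:
{"name": "servo_tool", "arguments": {
  "dp": [
    [1.5,-0.1,-0.2],
    [1.5,0,0],
    [0.7,0,0],
    [0.2,0,0],
    [0,0,0]
  ],
  "turn": [0,0,0,0,0],
  "fingers": [0,0,0,0,0]
}}

```text
t: 60.05
tool_pos: [0.4512, 0.3783, 0.053]
eef_rot: [-0.032, 1.571, 0.032]
contact_force: [0.3, -0.6, 0.4]
grip_width: 0.231
```

Call:
{"name": "servo_tool", "arguments": {
  "dp": [
    [0,0,0],
    [0.2,0,0],
    [0.3,0,-0.05],
    [0.3,0,-0.05],
    [0.3,0,-0.05],
    [0.3,0,-0.05],
    [0.3,0,-0.1],
    [0.3,0,-0.1],
    [0.3,0,-0.1],
    [0.3,0,-0.1],
    [0,0,0]
  ],
  "turn": [0,0,0,0,0,0,0,0,0,0,0],
  "fingers": [0,0,0,0,0,0,0,0,0,0,0],
  "grip_force": 4
}}

```text
t: 61.42
tool_pos: [0.4449, 0.3779, 0.0267]
eef_rot: [-0.032, 1.571, 0.032]
contact_force: [-0.4, 0.1, -0.5]
grip_width: 0.235
```

Lower the last 4 mm, release, and move up and out to the start side, clear of the tray.

Call:
{"name": "servo_tool", "arguments": {
  "dp": [
    [0.2,0,0],
    [0.1,0,0],
    [0.1,0,0],
    [0,0,0],
    [0,0,0],
    [0,0,0],
    [0,0,0],
    [-1,0,0],
    [-2,0,0],
    [-4,0,0],
    [-4,0,0],
    [-4,0,0],
    [-4,-2,0],
    [-3,-4,0],
    [0,-4,0],
    [0,-4,0],
    [0,-4,0],
    [0,-4,0],
    [0,0,0],
    [0,0,0]
  ],
  "turn": [0,0,0,0,0,0,0,0,0,0,0,0,0,0,0,0,0,0,0,0],
  "fingers": [0,0,0,0,40,40,40,40,40,40,40,40,40,40,40,40,40,40,40,40]
}}

```text
t: 63.92
tool_pos: [0.4541, 0.1587, 0.2435]
eef_rot: [-0.031, 1.57, 0.032]
contact_force: [0.6, 0.5, 0.1]
grip_width: 0.398
```

```bash
python3 -c "
from h import *
print(pose()[1],pose()[0]['t'])
im,c=snap('scene','s9'); t,c=snap('top','t9')
cv2.imwrite('pics/m16.png',np.hstack([cv2.resize(im[130:480,120:640],(460,310)),cv2.resize(t[160:310,80:230],(310,310))]))"
```

```text
[0.45407314 0.15868177 0.24354714] 63.925
```

View pics/m16.png

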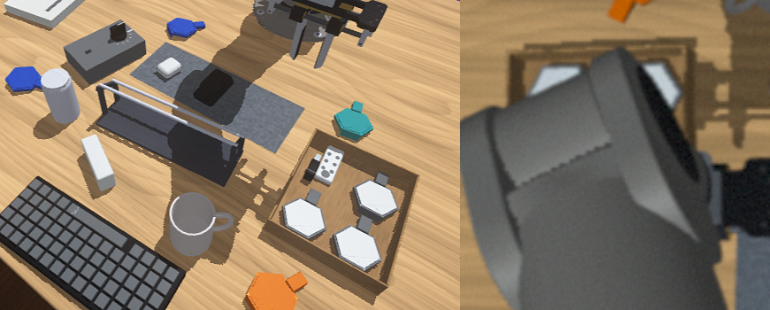

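```bash
python3 - <<'E'
from h import *
cal=r.get_calibration('scene')
for f in('s7','s9'):
    im=cv2.imread(f'pics/{f}.png')
    m=(im.min(2)>135).astype(np.uint8); m[:280]=0;m[:,:440]=0;m[:,560:]=0
    k,l,st,ce=cv2.connectedComponentsWithStats(m)
    for i in range(1,k):
        if st[i,4]>80:
            cs=cv2.findContours((l==i).astype(np.uint8),0,2)[0][0]
            g=(cast(cal,cs[:,0],.018)[:,:2]*1000).astype(np.float32); ce2,wh,a=cv2.minAreaRect(g)
            print(f,st[i].tolist(),'centre',np.round(ce2,1),'size',np.round(wh,1),'ang',round(a,1))
    d=(im.max(2)<50).astype(np.uint8); d[:285]=0;d[:,:445]=0;d[:,520:]=0;d[345:]=0
    k,l,st,ce=cv2.connectedComponentsWithStats(d)
    print(f,'dark',[(st[i].tolist(),ce[i].round(1).tolist()) for i in range(1,k) if st[i,4]>60])
w,c=snap('wrist','w16'); np.save('w16.npy',c,allow_pickle=True)
m=(w.min(2)>135).astype(np.uint8);k,l,st,ce=cv2.connectedComponentsWithStats(m)
for i in range(1,k):
    if st[i,4]>150:
        cs=max(cv2.findContours((l==i).astype(np.uint8),0,2)[0],key=cv2.contourArea)
        for z in(.018,.03):
            g=(cast(c,cs[:,0],z)[:,:2]*1000).astype(np.float32);ce2,wh,a=cv2.minAreaRect(g);print('w16',st[i].tolist(),z,np.round(ce2,1),np.round(wh,1),round(a,1))
E
```

```text
s7 [443, 280, 30, 17, 263] centre [450.6 193.1] size [45.2 44.2] ang 2.3
s7 [487, 303, 33, 44, 723] centre [484.5 299.6] size [89.7 36. ] ang 2.6
s7 [497, 384, 54, 50, 1478] centre [616.  381.5] size [71.5 78.6] ang 60.8
s7 dark [([464, 324, 12, 11, 83], [469.0, 329.0])]
s9 [440, 280, 33, 22, 430] centre [456.6 194. ] size [58.9 44.6] ang 0.2
s9 [477, 298, 31, 38, 612] centre [480.3 276.5] size [81.  35.8] ang 3.4
s9 [522, 334, 38, 39, 1028] centre [500.2 372.4] size [69.3 62.2] ang 16.3
s9 [440, 354, 47, 45, 1329] centre [620.1 281.2] size [78.  71.1] ang 35.3
s9 [498, 384, 54, 52, 1554] centre [616.6 382.9] size [73.1 78.2] ang 60.8
s9 dark [([464, 324, 12, 11, 76], [468.6, 328.9])]
w16 [478, 29, 87, 67, 613] 0.018 [329.9 325. ] [86.7 42.5] 72.4
w16 [478, 29, 87, 67, 613] 0.03 [331.4 319.8] [84.  41.2] 72.4
w16 [199, 32, 243, 124, 9184] 0.018 [354.8 162.3] [215.2  97.4] 89.2
w16 [199, 32, 243, 124, 9184] 0.03 [355.6 162.1] [208.6  94.4] 89.2
w16 [175, 69, 51, 10, 166] 0.018 [343.4  55.7] [43.   4.8] 87.0
w16 [175, 69, 51, 10, 166] 0.03 [344.5  58.7] [41.7  4.6] 87.0
w16 [501, 119, 
[... 1471 characters left out ...]

w16 [608, 326, 32, 11, 293] 0.03 [563.8 467. ] [10.8 30.9] 2.4
w16 [523, 339, 42, 42, 700] 0.018 [600.2 406.4] [61.9 20.9] 46.8
w16 [523, 339, 42, 42, 700] 0.03 [593.5 398.7] [60.  20.3] 46.8
w16 [605, 345, 35, 12, 320] 0.018 [591.6 480.5] [12.6 36.9] 2.4
w16 [605, 345, 35, 12, 320] 0.03 [585.1 470.5] [12.2 35.7] 2.4
w16 [0, 348, 76, 13, 689] 0.018 [ 620.8 -119.4] [10.4 79.1] 6.1
w16 [0, 348, 76, 13, 689] 0.03 [ 613.4 -110.9] [10.1 76.6] 6.1
w16 [0, 435, 65, 45, 2526] 0.018 [ 749.5 -144.3] [58.6 69.1] 2.4
w16 [0, 435, 65, 45, 2526] 0.03 [ 738.2 -135.1] [56.8 67. ] 2.4
w16 [334, 435, 47, 6, 159] 0.018 [708.5 216. ] [ 6.5 50.3] 2.4
w16 [334, 435, 47, 6, 159] 0.03 [698.4 214.1] [ 6.3 48.7] 2.4
```

```bash
python3 - <<'E'
from h import *
def buttons(f,box):
    x0,y0,x1,y1=box; g=cv2.cvtColor(cv2.imread(f'pics/{f}.png'),6)[y0:y1,x0:x1]
    G=cv2.resize(g,None,fx=4,fy=4,interpolation=cv2.INTER_CUBIC)
    m=((G<150)&(G>70)).astype(np.uint8); k,l,st,ce=cv2.connectedComponentsWithStats(m)
    o=[(ce[i]/4+[x0,y0],st[i,4]/16) for i in range(1,k) if 4<st[i,4]/16<150 and st[i,0]>0 and st[i,1]>0 and st[i,0]+st[i,2]<m.shape[1]]
    return o
cs=r.get_calibration('scene');cw=np.load('w16.npy',allow_pickle=True).item()
for n,f,c,b in(('s','s9',cs,(470,292,515,342)),('w','w16',cw,(395,185,470,285))):
    for p,a in buttons(f,b): print(n,p.round(1),round(a,1),(cast(c,[p],.018)[0,:2]*1000).round(1))
# brightness map of remote area, w16, rectified top-down at z=.018, 4 mm cells
P=lambda c,X:proj(c,X)
for f,c in(('w16',cw),('s9',cs)):
    g=cv2.cvtColor(cv2.imread(f'pics/{f}.png'),6).astype(np.float32)
    ys=np.arange(.305,.228,-.003);print(f,'y',ys[0],'->',ys[-1])
    for x in np.arange(.425,.545,.008):
        q=P(c,[[x,y,.018] for y in ys]).astype(np.float32); print(round(x,3),cv2.remap(g,q[None,:,0],q[None,:,1],1)[0].astype(int).tolist())
E
```

```text
s [492.2 303.7] 9.1 [454.9 266.8]
s [501.5 308. ] 9.8 [453.7 284.7]
s [488.7 311.4] 9.4 [475.1 267.9]
s [498.2 315.8] 9.4 [473.7 285.9]
s [485.3 319.1] 8.8 [494.6 269.1]
s [487.8 326.3] 52.6 [506.4 278.7]
s [494.9 323.8] 10.1 [493.8 287.3]
s [504.3 338.8] 26.2 [513.5 312.5]
s [478.9 340. ] 7.1 [542.2 276.4]
s [483.1 340.7] 13.6 [539.1 283.1]
w [431.1 199.3] 8.2 [443.5 266.8]
w [430.5 214.1] 48.2 [457.6 267.8]
w [449.7 213.9] 47.3 [456.6 285.8]
w [429.3 234.8] 44.8 [477.6 269. ]
w [448.3 234.5] 46.2 [476.6 287. ]
w [446.9 254.7] 43.6 [496.6 288.1]
w [428.2 255.1] 42.6 [497.7 270.1]
w16 y 0.305 -> 0.22999999999999993
0.425 [119, 121, 125, 130, 134, 137, 139, 148, 163, 170, 174, 179, 186, 190, 195, 198, 201, 203, 204, 207, 209, 210, 213, 215, 214, 214]
0.433 [148, 151, 141, 138, 151, 137, 137, 136, 136, 148, 135, 135, 146, 161, 157, 156, 153, 150, 147, 147, 140, 137, 134, 139, 137, 133]
0.441 [86, 88, 91, 86, 95, 152, 152, 149, 148, 147, 147, 150, 150, 150, 149, 146, 138, 91, 89, 81, 89, 87, 88, 86, 87, 86]
0.449 [159, 159, 155, 150, 171, 242, 243, 244, 244, 244, 244, 244, 244, 245, 245
[... 3036 characters left out ...]
42, 235, 117, 54, 62, 60, 59, 54, 75, 156, 146, 146, 144]
0.513 [155, 149, 150, 176, 241, 242, 243, 193, 146, 142, 140, 190, 241, 241, 230, 117, 59, 61, 67, 66, 56, 86, 153, 149, 151, 147]
0.521 [155, 152, 157, 139, 131, 139, 138, 140, 141, 142, 144, 150, 150, 152, 139, 48, 58, 63, 59, 60, 55, 64, 149, 152, 152, 147]
0.529 [154, 152, 158, 144, 78, 80, 80, 80, 79, 82, 81, 80, 81, 86, 84, 43, 40, 42, 40, 40, 39, 110, 137, 152, 149, 147]
0.537 [153, 150, 153, 153, 152, 148, 147, 149, 146, 152, 150, 150, 149, 149, 154, 54, 42, 41, 40, 41, 41, 105, 149, 149, 140, 145]
0.545 [152, 147, 148, 150, 147, 143, 148, 144, 144, 149, 147, 149, 146, 142, 144, 85, 80, 82, 83, 81, 82, 131, 144, 146, 139, 143]
```

```bash
python3 -c "
from station import r
r.job_done(); print(r.get_state()['t'])"
```

```text
the job is handed in; nothing more can be done
the job is handed in; nothing more can be done
```

The light kit is packed in the tray and the job is handed in, about 64 s into the run.

- **Dial:** I turned it about 49° counter-clockwise. A wrist picture then showed the pointer at 164.5° and the index line at 164.8°.
- **Stick:** I pulled it straight up out of the socket and stood it in the tray. I then tipped it over with closed fingers, so it lies flat.
- **Remote:** it lies flat on the tray floor. Sometime after I set it down it shifted about 2 cm, perhaps the announced knock. It now lies against the stick. Two camera views agreed, to about 3 mm, that it is still flat.
- **Tiles:** all three were on the rack. I tilted each up by its tab about 40° with a light grip, then lifted it off with a firm grip. Each was set down nib first and lowered before I let go.

The last picture shows three white-face-up tiles flat in the tray, an empty rack, and the other things where they were, with the gripper clear of everything. In that last check the robot hid most of the top camera's view of the tray. It therefore rests on the scene camera, plus wrist-camera measurements for the remote and stick.

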